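Load the finished parts into their inspection nests

ROBOT

A 6-joint arm with a two-finger parallel gripper is mounted at the origin on a cart in front of the work surface, level with it; the furniture and walls round the work are solid. World frame = base frame: x ahead of the robot, y to its left, z up, the work surface at z = 0. Lengths are in m, angles in rad, forces in N, time in s.
With the tool pointing down it reaches from about 0.225 to 0.725 m from the base axis. Payload 3.1 kg.
Tool frame: the origin (TCP) lies on the front face of the gripper's body, between the roots of the fingers; the fingertips stand 73 mm ahead of it and the grasp point (between the pads) lies 54 mm ahead of it; z points along the fingers, y is the line along which they close (so a half turn about z gives the same grasp; the last joint's range is limited). The gripper opens to 85 mm and grips with 20 to 120 N. Pads are 22 mm wide; open, the fingers measure 114 mm over their backs; the gripper's body (76 mm by 85 mm) begins 54 mm behind the grasp point. The pads swing forward as they close: fully open they stand 13 mm farther back than shut.
Start: joints at [-1.407, 0.048, 0.099, 1.622, 0, 1.443], TCP at [0.151, -0.503, 0.304] pointing down, gripper open.
Joint ranges: [-2.91, 2.91], [-0.99, 1.94], [-1.21, 1.42], [-2.12, 2.29], [-1.49, 1.47], [-3.14, 3.14]. Speed limits (rad/s): [2.79, 2.79, 3.14, 3.14, 3.14, 3.14].

INTERFACE

Orientations are given as a unit quaternion [x, y, z, w].
In Python, from cell import observe, get_image, finish_job gives the robot as it stands.
- The arm moves only by the tool send_rows, never from a script. Its argument "motion" is a list of rows, each an object with "delta_pos": the shift along the tool's x, y, z in cm, a list of three; "dr": the turn, a rotation vector about the tool's x, y, z in rad, a list of three. A call has exactly 8 rows; each row is the pose to reach, as a shift and turn from the pose commanded when the call began, along the tool's axes at that moment; what a row does not reach only later rows make up. A row lasts 1/12 s, in which the tool goes at most 41.7 mm and 7.16 degrees, less where a joint would pass 70% of its speed; a pose out of reach is approached as far as the arm can. A call with a gripper value outside its range is refused whole. "fingers" is the opening, from -1 (shut) to 1 (fully open), set as the call begins (left out, the last holds). The fingers move at their own pace and stop on an object; "grip_force" is the grip in N (left out, the last holds). Time passes only in rows, so rows that repeat a pose let the fingers close, or fill a call up. It gives the time, the measured TCP pose, the force, the opening and the grip force at its end, in the units of the state.
- observe(): the state, without advancing time (a new reading comes with each control period).
- get_image(name): name is "scene" or "top"; returns a dict with "color" (384x512x3 uint8, red, green, blue), "fx", "fy", "cx", "cy" (pixels), "k1" (the pictures are not rectified: a ray, as slopes to the right and down, at radius r is drawn at 1 + k1 r^2 times it, then the intrinsics apply), "position" and "orientation" of the camera in the world. Camera axes: x right, y up, looking along -z (the intrinsics and any distortion apply to the point x, -y, -z); pixel columns grow to the right and rows downward; lengths in m; the calibration is good to about 2 mm. A picture is of the moment at which its call begins. There is no depth.
- finish_job(): hands the job in; it is judged then, once.
The state is a dict: "time": time; "q": joint angles; "joint_velocities": joint speeds; "effort": joint torques, N m; "tool_pos": TCP position; "ee_rot": TCP orientation; "wrist_force": force on the tool from outside, world axes, zero at the start; "moment": the same for the moment, N m; "opening": finger opening in m; "grasp_force": force on a finger pad.
Only numpy, scipy, OpenCV 4.12 (cv2) and the standard library are available. Lean on these libraries where they do the work, as an engineer would, in place of code of your own. Each camera call takes 0.05 s, during which the arm holds its last target. There are 200 camera calls.

TASK

Get the finished parts ready for inspection: set each of the four - the milled bracket, the jaw block, the steel bush and the brass bush - down in the green nest whose pocket is cut to its outline, upright and fully seated on the pocket floor. Lower the parts in rather than dropping them, and leave the micrometer lying where it is.

Things in the scene. Friction and masses are not known exactly. Their poses are not given: they have to be found in the camera images.
- bracket_mid (a point): Pale grey, almost white, milled bracket, loose, 0.16 kg: a 46 x 72 x 10 mm foot (46 along its x, 72 along its y) with a square 32 x 32 mm boss in the middle rising to 36 mm; grip it across the boss, along x or y. The point is its centre, 18 mm above its underside; z up. Looks the same after a half turn. Fits the wide rectangular pocket (bracket nest).
- jaw_block_mid (a point): Pale grey, almost white, metal vice jaw block with two bolt holes, loose, 0.29 kg: a plain block 23 mm (x) by 76 mm (y), 34 mm high; grip it across the 23 mm. The point is its centre, 17 mm above its underside; z up. May be turned end for end. Fits the narrow rectangular pocket (jaw nest).
- steel_bush_mid (a point): Pale silver-grey round bush with a flange at the foot, loose, 0.08 kg: flange 45 mm across, 30 mm high, grips at 32 mm between the fingers, squarest along its own x or y. The point is its centre, 15 mm above its underside; z up. Fits the larger round pocket (steel bush nest).
- brass_bush_mid (a point): Brass-yellow round bush with a flange at the foot, loose, 0.08 kg: flange 34 mm across, 36 mm high, grips at 24 mm between the fingers, squarest along its own x or y. The point is its centre, 18 mm above its underside; z up. Fits the smaller round pocket (brass bush nest).
- bracket_nest: Nest for the bracket, plate 82 mm (x) by 108 mm (y), pocket 52 mm (x) by 78 mm (y): part x lies along nest x. Fixed green plastic block with a black pocket floor, on an aluminium plate. Origin: centre of its underside on the table, below the centre of the pocket; z up. Block top 20 mm above the table, pocket floor 10 mm above the table (pocket 10 mm deep, its mouth widened by a 4 mm bevel all round).
- jaw_nest: Nest for the jaw block, plate 60 mm (x) by 112 mm (y), pocket 29 mm (x) by 82 mm (y): part x lies along nest x. Fixed green plastic block with a black pocket floor, on an aluminium plate. Origin: centre of its underside on the table, below the centre of the pocket; z up. Block top 20 mm above the table, pocket floor 10 mm above the table (pocket 10 mm deep, its mouth widened by a 4 mm bevel all round).
- steel_bush_nest: Nest for the steel bush, square plate 86 mm, round pocket 51 mm in diameter. Fixed green plastic block with a black pocket floor, on an aluminium plate. Origin: centre of its underside on the table, below the centre of the pocket; z up. Block top 20 mm above the table, pocket floor 10 mm above the table (pocket 10 mm deep, its mouth widened by a 4 mm bevel all round).
- brass_bush_nest: Nest for the brass bush, square plate 74 mm, round pocket 40 mm in diameter. Fixed green plastic block with a black pocket floor, on an aluminium plate. Origin: centre of its underside on the table, below the centre of the pocket; z up. Block top 20 mm above the table, pocket floor 10 mm above the table (pocket 10 mm deep, its mouth widened by a 4 mm bevel all round).
- micrometer_mid (a point): Micrometer lying flat among the parts, loose, 42 mm (x) by 129 mm (y), 16 mm high; the point is its centre, 8 mm above its underside. Not to be moved.
There are look-alikes about, which are no part of the job. What is shaped like the part that bears brass_bush_mid but orange is not meant.

How it is judged:
By the outcome, as a careful person would: the job done as asked, in the order asked, and still so for the second after the job is handed in, with the robot touching nothing.
It also fails if it takes over 102 s, if anything falls off the work surface, if the arm or the gripper's body presses on something with over 40 N, if the wrist force passes 120 N, or if a joint passes its speed limit or range.

## Working session

There is one attempt and no reset: what is moved stays moved. The work goes in short steps, Python scripts to look and compute and a tool call to move; the robot and the scene stay as the last step left them, time stands still between calls to the robot, and variables do not carry over. Pictures are saved under pics/ and viewed, at most 14 in all, crops included, and the job is handed in when it is done.

Besides the shell and the picture viewer there is one more tool, called as name([rows], argument=value, ...), one row to a line, values as JSON. send_rows: Moves the arm, as the interface text tells. Its arguments: {"type":"object","properties":{"motion":{"type":"array"},"fingers":{"type":"number"},"grip_force":{"type":"number"}},"required":["motion"]}

```bash
mkdir -p pics; ls; python3 - <<'E'
from cell import observe,get_image
import cv2,pickle
s=observe();print(s)
for n in("top","scene"):
    d=get_image(n);pickle.dump(d,open(f'{n}0.pkl','wb'))
    print({k:v for k,v in d.items() if k!='color'})
    cv2.imwrite(f'pics/{n}0.png',cv2.resize(d['color'][:,:,::-1],(768,576)))
E
```

```text
pics
{'time': 0.0, 'q': array([-1.40678183e+00,  4.87399032e-02,  9.75591214e-02,  1.62196492e+00,
        2.44976830e-05,  1.44301248e+00]), 'joint_velocities': array([ 3.09602266e-04, -1.34496355e-03,  3.28918232e-05, -1.03004057e-04,
       -1.86394900e-04, -6.99636290e-04]), 'effort': array([ 1.03247956e-03, -3.38783669e+01,  3.20014715e+01,  2.02225725e-02,
       -2.75290421e-05,  3.88959393e-06]), 'tool_pos': array([ 0.15095883, -0.5023696 ,  0.30270317]), 'ee_rot': array([ 9.89374901e-01,  1.45381995e-01, -9.03184427e-06, -1.17471573e-03]), 'wrist_force': array([-0.068467  , -0.13774063, -0.33664991]), 'moment': array([ 0.02434358, -0.02046713,  0.00515014]), 'grasp_force': 0.0, 'opening': 0.08527606818713415}
{'fx': 415.4550640752688, 'fy': 415.4550640752688, 'cx': 261.5690395467702, 'cy': 191.181863525988, 'k1': -0.1033861557494054, 'position': array([ 0.22983369, -0.03693069,  1.28549705]), 'orientation': array([-0.06346954,  0.06416087,  0.71401502, -0.69428924])}
{'fx': 482.5827335452378, 'fy': 482.5827335452378, 'cx': 257.13633910506115, 'cy': 193.86765303743772, 'k1': -0.14951858215724756, 'position': array([ 0.00536172, -0.84405549,  0.75335746]), 'orientation': array([ 0.44064464, -0.11235649, -0.24372183,  0.85662593])}
```

View pics/top0.png

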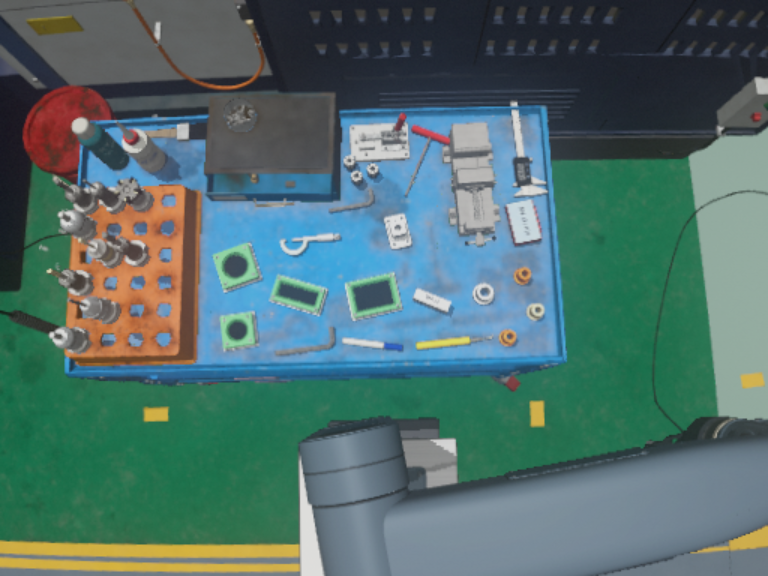

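View pics/scene0.png

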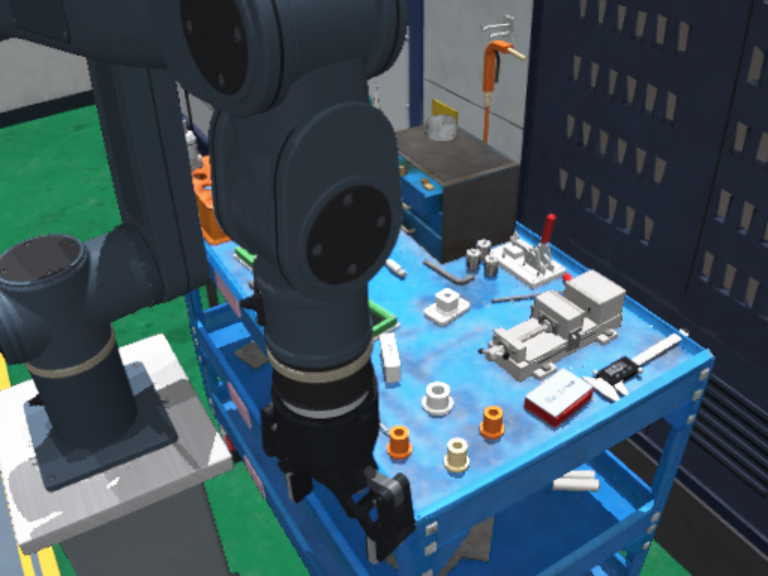

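Top view (768×576 picture): bracket (398,231), jaw block (432,299), steel bush (484,293) and micrometer (310,241). There are three candidates for the brass bush: pale yellow (536,311), orange (523,276) and orange (508,338). The pale yellow one fits brass-yellow, and the orange ones are the decoys. Nests: steel (237,267), jaw (298,294), bracket (373,296), brass (238,330).

```bash
cat > h.py <<'E'
import numpy as np,cv2
from scipy.spatial.transform import Rotation as R
def ray(d,uv):
    K=np.array([[d['fx'],0,d['cx']],[0,d['fy'],d['cy']],[0,0,1]])
    p=cv2.undistortPoints(np.array(uv,float).reshape(-1,1,2),K,np.array([d['k1'],0,0,0.]),None,None).reshape(-1,2)
    return R.from_quat(d['orientation']).apply(np.c_[p[:,0],-p[:,1],-np.ones(len(p))])
def plane(d,uv,z):
    r=ray(d,uv);o=d['position'];return o+r*((z-o[2])/r[:,2])[:,None]
def proj(d,P):
    c=R.from_quat(d['orientation']).inv().apply(np.atleast_2d(P)-d['position'])
    a=np.c_[c[:,0]/-c[:,2],-c[:,1]/-c[:,2]];a*=1+d['k1']*(a**2).sum(1)[:,None]
    return np.c_[a[:,0]*d['fx']+d['cx'],a[:,1]*d['fy']+d['cy']]
def go(x,y,z,yaw):
    """delta in tool cm and rad; yaw = world angle of tool x (mod pi)"""
    from cell import observe
    s=observe();r=R.from_quat(s['ee_rot']);t=R.from_euler('z',yaw)*R.from_euler('x',np.pi)
    m=r.as_matrix();cur=np.arctan2(m[1,0],m[0,0])
    yaw=cur+(yaw-cur+np.pi/2)%np.pi-np.pi/2
    t=R.from_euler('z',yaw)*R.from_euler('x',np.pi)
    print('delta',np.round(r.inv().apply(np.array([x,y,z])-s['tool_pos'])*100,2),'dr',np.round((r.inv()*t).as_rotvec(),3),'t',round(s['time'],1),'q6',round(s['q'][5],2))
E
python3 - <<'E'
from h import *;import pickle
d=pickle.load(open('top0.pkl','rb'));im=d['color'];hsv=cv2.cvtColor(im,cv2.COLOR_RGB2HSV)
def show(name,m,z,uv):
    n,l,st,c=cv2.connectedComponentsWithStats(m.astype(np.uint8))
    k=min(range(1,n),key=lambda i:np.hypot(*(c[i]-uv))+(1e3 if st[i,4]<15 else 0))
    ys,xs=np.where(l==k);P=plane(d,np.c_[xs,ys],z)[:,:2].astype(np.float32)
    rc=cv2.minAreaRect(P);A=P-P.mean(0);w,V=np.linalg.eigh(A.T@A)
    print(name,'px',c[k].round(1),'n',st[k,4],'cen',P.mean(0).round(4),'rect c',np.round(rc[0],4),'size mm',np.round(np.array(rc[1])*1000+3,0),'ang',round(rc[2],1),'pca long deg',round(np.degrees(np.arctan2(V[1,1],V[0,1])),1))
H,S,V=hsv[...,0].astype(int),hsv[...,1].astype(int),hsv[...,2].astype(int)
pale=(V>140)&(S<70)
s=2/3
for n,z,u in(('bracket',.012,(398,231)),('jaw',.030,(432,299)),('steel',.012,(484,293))):show(n,pale,z,np.array(u)*s)
show('brass',(H<40)&(V>120)&(S>20)&(S<120),.012,np.array((536,311))*s)
for n,z,u in(('steelN',0,(237,267)),('jawN',0,(298,294)),('brackN',0,(373,296)),('brassN',0,(238,330))):
    show(n+' floor',(V<75),.010,np.array(u)*s)
    show(n+' block',(H>40)&(H<80)&(S>60)&(V>100),.020,np.array(u)*s)
c=im[120:260,130:380];
cv2.imwrite('pics/crop0.png',cv2.resize(c[:,:,::-1],None,fx=3.2,fy=3.2,interpolation=cv2.INTER_CUBIC))
E
```

```text
bracket px [264.7 153.6] n 319 cen [ 0.5834 -0.0548] rect c [ 0.584  -0.0548] size mm [78. 50.] ang 12.1 pca long deg -166.3
jaw px [287.7 199.3] n 199 cen [ 0.4317 -0.1206] rect c [ 0.4318 -0.1206] size mm [79. 27.] ang 66.2 pca long deg 66.1
steel px [322.  195.2] n 142 cen [ 0.4445 -0.2293] rect c [ 0.4452 -0.2294] size mm [47. 47.] ang 88.3 pca long deg -167.9
brass px [356.2 207.4] n 67 cen [ 0.4029 -0.3343] rect c [ 0.4027 -0.3352] size mm [32. 31.] ang 88.3 pca long deg 135.3
steelN floor px [ 89.5 130.5] n 31 cen [0.6809 0.5168] rect c [0.6811 0.5186] size mm [21. 42.] ang 45.9 pca long deg 135.4
steelN block px [156.7 177. ] n 411 cen [0.5156 0.2863] rect c [0.5159 0.2863] size mm [82. 82.] ang 18.5 pca long deg 68.6
jawN floor px [215.4  70.9] n 15 cen [0.8745 0.1009] rect c [0.8742 0.1006] size mm [13. 18.] ang 90.0 pca long deg -166.8
jawN block px [198.3 195.9] n 293 cen [0.4519 0.155 ] rect c [0.452  0.1552] size mm [106.  55.] ang 72.1 pca long deg 72.6
brackN floor px [215.4  70.9] n 15 cen [0.8745 0.1009] rect c [0.8742 0.1006] size mm [13. 18.] ang 90.0 pca long deg -166.8
brackN block px [249. 197.] n 330 cen [ 0.4439 -0.0022] rect c [ 0.4454 -0.0007] size mm [ 77. 102.] ang 11.1 pca long deg 100.9
brassN floor px [ 51.5 187.8] n 54 cen [0.4929 0.6339] rect c [0.4927 0.633 ] size mm [30. 32.] ang 65.3 pca long deg 164.5
brassN block px [158.3 220.1] n 332 cen [0.3796 0.2792] rect c [0.3804 0.2798] size mm [70. 70.] ang 7.6 pca long deg 102.5
```

View pics/crop0.png

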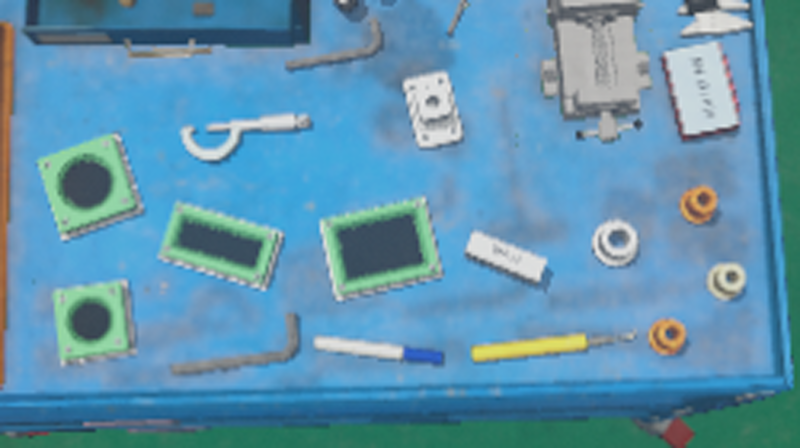

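Crop: the pale brass bush at (727,282) differs clearly from the orange decoys at (700,204) and (668,335). Sizes of parts and nests match the specification. Starting with the bracket.

```bash
cat >> h.py <<'E'
def go(x,y,z,yaw):
    from cell import observe
    s=observe();r=R.from_quat(s['ee_rot']);m=r.as_matrix();cur=np.arctan2(m[1,0],m[0,0])
    cur=s['q'][0]-s['q'][5]+np.pi+((cur-(s['q'][0]-s['q'][5]+np.pi)+np.pi)%(2*np.pi)-np.pi)
    q6=np.arctan2(y,x)-yaw; q6=(q6+np.pi/2)%np.pi-np.pi/2
    new=np.arctan2(y,x)-q6+np.pi
    print('delta cm',np.round(r.inv().apply(np.array([x,y,z])-s['tool_pos'])*100,2),'turn z',round(-(new-cur),3),'tilt',np.round(r.inv().apply([0,0,-1]),3),'t',round(s['time'],1),'q6 new',round(q6,2),'tcp',s['tool_pos'].round(4),'F',s['wrist_force'].round(1),'open',round(s['opening'],4),'grip',round(s['grasp_force'],1))
E
python3 -c "
from h import *
go(.585,-.055,.2,1.80)"
```

```text
delta cm [ 54.44 -30.34  10.36] turn z -1.508 tilt [-0.     0.002  1.   ] t 0.1 q6 new 1.25 tcp [ 0.151  -0.5024  0.3028] F [ 0.4 -0.2 -0.4] open 0.0852 grip 0.0
```

send_rows([
  {"delta_pos": [2, -1, 0], "dr": [0, 0, -0.05]},
  {"delta_pos": [5, -3, 0.5], "dr": [0, 0, -0.15]},
  {"delta_pos": [8.5, -5, 1], "dr": [0, 0, -0.27]},
  {"delta_pos": [12, -6.8, 2], "dr": [0, 0, -0.39]},
  {"delta_pos": [15.5, -8.6, 3], "dr": [0, 0, -0.51]},
  {"delta_pos": [19, -10.5, 4], "dr": [0, 0, -0.63]},
  {"delta_pos": [22.5, -12.5, 4.5], "dr": [0, 0, -0.75]},
  {"delta_pos": [26, -14.5, 5], "dr": [0, 0, -0.87]},
], fingers=0.5)

```text
time: 0.77
tool_pos: [0.3589, -0.2872, 0.2527]
ee_rot: [0.834, 0.551, -0.0, -0.001]
wrist_force: [1.5, -0.5, 0.6]
opening: 0.0643
grasp_force: 0.0
```

```bash
python3 -c "
from h import *
go(.585,-.055,.2,1.80)"
```

```text
delta cm [30.23 11.68  5.28] turn z -0.633 tilt [-0.001  0.001  1.   ] t 0.8 q6 new 1.25 tcp [ 0.3589 -0.2872  0.2527] F [ 1.5 -0.5  0.6] open 0.0643 grip 0.0
```

send_rows([
  {"delta_pos": [4, 1.5, 0.5], "dr": [0, 0, -0.1]},
  {"delta_pos": [8, 3, 1], "dr": [0, 0, -0.2]},
  {"delta_pos": [12, 4.5, 2], "dr": [0, 0, -0.3]},
  {"delta_pos": [16, 6, 3], "dr": [0, 0, -0.4]},
  {"delta_pos": [20, 7.5, 4], "dr": [0, 0, -0.5]},
  {"delta_pos": [24, 9, 5], "dr": [0, 0, -0.58]},
  {"delta_pos": [27.5, 10.5, 5.2], "dr": [0, 0, -0.61]},
  {"delta_pos": [29.5, 11.3, 5.2], "dr": [0, 0, -0.62]},
])

```text
time: 1.43
tool_pos: [0.5801, -0.0603, 0.1995]
ee_rot: [0.627, 0.779, -0.0, -0.002]
wrist_force: [-0.8, -0.9, 0.1]
opening: 0.0644
grasp_force: 0.0
```

```bash
python3 - <<'E'
from h import *;import pickle
from cell import get_image
go(.585,-.055,.125,1.80)
d=get_image('scene');pickle.dump(d,open('scene1.pkl','wb'))
cv2.imwrite('pics/scene1.png',cv2.resize(d['color'][:,:,::-1],(768,576)))
E
```

```text
delta cm [0.4  0.6  7.45] turn z -0.015 tilt [-0.002  0.002  1.   ] t 1.4 q6 new 1.25 tcp [ 0.5801 -0.0603  0.1995] F [-0.8 -0.9  0.1] open 0.0644 grip 0.0
```

View pics/scene1.png

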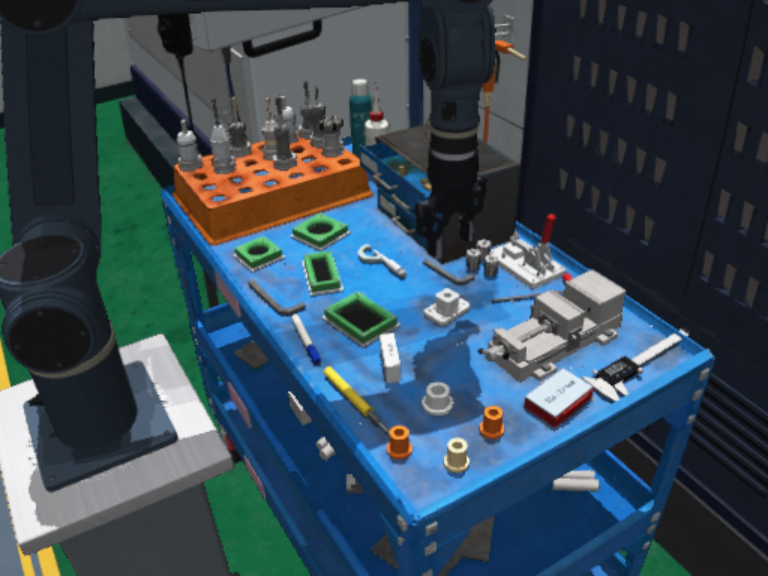

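Scene view: all four nests are unobstructed, at (320,230), (259,253), (323,272) and (360,317). The bracket is at (447,306), with the gripper above and behind it. I'll overlay the top-view measurements on the scene view as a cross-check.

send_rows([
  {"delta_pos": [0.1, 0.2, 0.5], "dr": [0, 0, 0]},
  {"delta_pos": [0.2, 0.4, 1.5], "dr": [0, 0, 0]},
  {"delta_pos": [0.3, 0.5, 3], "dr": [0, 0, -0.01]},
  {"delta_pos": [0.3, 0.5, 4.5], "dr": [0, 0, -0.01]},
  {"delta_pos": [0.3, 0.5, 6], "dr": [0, 0, -0.01]},
  {"delta_pos": [0.3, 0.5, 6.8], "dr": [0, 0, -0.01]},
  {"delta_pos": [0.3, 0.5, 7], "dr": [0, 0, -0.01]},
  {"delta_pos": [0.3, 0.5, 7], "dr": [0, 0, -0.01]},
])

```text
time: 2.15
tool_pos: [0.5823, -0.0601, 0.1308]
ee_rot: [0.625, 0.78, -0.001, -0.001]
wrist_force: [0.8, 0.6, -0.8]
opening: 0.064
grasp_force: 0.0
```

```bash
python3 - <<'E'
from h import *;import pickle
go(.585,-.055,.087,1.80)
d=pickle.load(open('scene1.pkl','rb'));t=pickle.load(open('top0.pkl','rb'))
im=d['color'];k=3;u0,v0=150,130
img=cv2.resize(im[v0:v0+200,u0:u0+190][:,:,::-1],None,fx=k,fy=k,interpolation=cv2.INTER_CUBIC)
def draw(P,col):
    p=((proj(d,P)-[u0,v0]+.5)*k).astype(np.int32);cv2.polylines(img,[p.reshape(-1,1,2)],True,col,1)
def rect(x,y,z,a,w,h):
    c,s=np.cos(np.radians(a)),np.sin(np.radians(a));L=np.array([[1,1],[1,-1],[-1,-1],[-1,1]])*[w/2,h/2]
    return np.c_[L@np.array([[c,s],[-s,c]])+[x,y],np.full(4,z)]
def circ(x,y,z,r):
    a=np.linspace(0,6.28,40);return np.c_[x+r*np.cos(a),y+r*np.sin(a),np.full(40,z)]
N=dict(b=(.4454,-.0007,11.1,.082,.108),j=(.452,.1552,-17.6,.06,.112),s=(.5159,.2863,18.5,.086,.086),c=(.3804,.2798,7.6,.074,.074))
for x,y,a,w,h in N.values(): draw(rect(x,y,.02,a,w,h),(0,0,255))
draw(rect(.4454,-.0007,.02,11.1,.06,.086),(0,0,255));draw(rect(.452,.1552,.02,-17.6,.037,.09),(0,0,255))
draw(circ(.5159,.2863,.02,.0295),(0,0,255));draw(circ(.3804,.2798,.02,.024),(0,0,255))
draw(rect(.585,-.055,.01,103,.046,.072),(0,0,255));draw(rect(.4318,-.1206,.034,-24,.023,.076),(0,0,255));draw(circ(.4445,-.2293,.004,.0225),(0,0,255));draw(circ(.4029,-.334,.004,.017),(0,0,255))
cv2.imwrite('pics/ov.png',img)
# floors in top
hsv=cv2.cvtColor(t['color'],cv2.COLOR_RGB2HSV).astype(int)
m=((hsv[...,0]>40)&(hsv[...,0]<80)&(hsv[...,1]>60)&(hsv[...,2]>100)).astype(np.uint8)
cs,h=cv2.findContours(m,cv2.RETR_CCOMP,cv2.CHAIN_APPROX_NONE)
for c,hh in zip(cs,h[0]):
    if cv2.contourArea(c)<80: continue
    P=plane(t,c.reshape(-1,2),.02)[:,:2].astype(np.float32);r=cv2.minAreaRect(P);M=cv2.moments(P.reshape(-1,1,2))
    print('hole' if hh[3]>=0 else 'outer',np.round(r[0],4),np.round(np.array(r[1])*1000),round(r[2],1),'mom',round(M['m10']/M['m00'],4),round(M['m01']/M['m00'],4))
E
```

```text
delta cm [0.43 0.38 4.38] turn z -0.01 tilt [-0.001  0.002  1.   ] t 2.1 q6 new 1.25 tcp [ 0.5823 -0.0601  0.1308] F [ 0.8  0.6 -0.8] open 0.064 grip 0.0
outer [0.3804 0.2798] [67. 67.] 7.6 mom 0.3801 0.2798
hole [0.3806 0.2808] [38. 39.] 44.5 mom 0.3804 0.2805
outer [0.452  0.1552] [103.  52.] 72.1 mom 0.4523 0.1556
hole [0.4525 0.1556] [86. 33.] 72.5 mom 0.4526 0.1557
outer [ 0.4454 -0.0007] [74. 99.] 11.1 mom 0.4448 -0.0012
hole [0.4457 0.    ] [57. 82.] 11.1 mom 0.4457 0.0005
outer [0.5159 0.2863] [79. 79.] 18.5 mom 0.5158 0.2864
hole [0.5156 0.2869] [52. 49.] 61.9 mom 0.5154 0.2863
outer [0.4959 0.7286] [197. 154.] 0.0 mom 0.4946 0.7102
outer [ 0.3757 -0.6382] [132. 452.] 89.8 mom 0.3393 -0.6497
outer [0.6681 0.7048] [103. 184.] 89.1 mom 0.6629 0.7185
outer [0.3087 0.0293] [ 627. 1616.] 13.1 mom 0.2497 0.0586
hole [0.2136 0.4473] [54. 33.] 89.4 mom 0.2132 0.4469
hole [ 0.1948 -0.3233] [34. 57.] 86.7 mom 0.1958 -0.3238
hole [0.3065 0.7234] [50. 54.] 48.1 mom 0.3068 0.7223
```

View pics/ov.png

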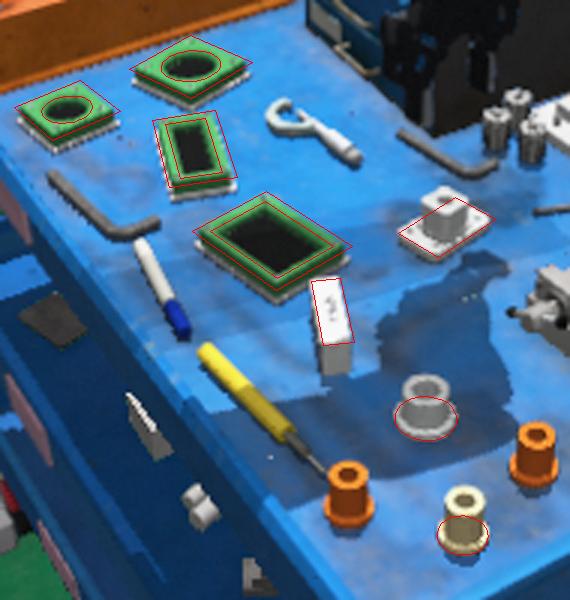

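The overlay agrees within about 2 mm: nest rims, bracket foot (447,230), jaw top (332,311) and bush flanges all line up. Descending to grasp the bracket.

send_rows([
  {"delta_pos": [0.2, 0.2, 0.5], "dr": [0, 0, 0]},
  {"delta_pos": [0.4, 0.4, 1.2], "dr": [0, 0, -0.01]},
  {"delta_pos": [0.4, 0.4, 2], "dr": [0, 0, -0.01]},
  {"delta_pos": [0.4, 0.4, 2.8], "dr": [0, 0, -0.01]},
  {"delta_pos": [0.4, 0.4, 3.4], "dr": [0, 0, -0.01]},
  {"delta_pos": [0.4, 0.4, 3.8], "dr": [0, 0, -0.01]},
  {"delta_pos": [0.4, 0.4, 4], "dr": [0, 0, -0.01]},
  {"delta_pos": [0.4, 0.4, 4], "dr": [0, 0, -0.01]},
])

```text
time: 2.82
tool_pos: [0.5861, -0.0545, 0.091]
ee_rot: [0.621, 0.784, -0.0, -0.001]
wrist_force: [0.2, -0.2, -0.5]
opening: 0.0642
grasp_force: 0.0
```

```bash
python3 -c "
from h import *
go(.585,-.055,.087,1.80)"
```

```text
delta cm [-0.02 -0.12  0.4 ] turn z 0.002 tilt [-0.001  0.001  1.   ] t 2.8 q6 new 1.25 tcp [ 0.5861 -0.0545  0.091 ] F [ 0.2 -0.2 -0.5] open 0.0642 grip 0.0
```

send_rows([
  {"delta_pos": [0, -0.1, 0], "dr": [0, 0, 0]},
  {"delta_pos": [0, -0.1, 0], "dr": [0, 0, 0]},
  {"delta_pos": [0, -0.1, 0], "dr": [0, 0, 0]},
  {"delta_pos": [0, -0.1, 0], "dr": [0, 0, 0]},
  {"delta_pos": [0, -0.1, 0], "dr": [0, 0, 0]},
  {"delta_pos": [0, -0.1, 0], "dr": [0, 0, 0]},
  {"delta_pos": [0, -0.1, 0], "dr": [0, 0, 0]},
  {"delta_pos": [0, -0.1, 0], "dr": [0, 0, 0]},
], fingers=-1, grip_force=40)

```text
time: 3.48
tool_pos: [0.5862, -0.055, 0.0927]
ee_rot: [0.621, 0.784, 0.0, 0.001]
wrist_force: [0.7, 0.2, 4.1]
opening: 0.0301
grasp_force: 41.3
```

```bash
python3 - <<'E'
from h import *
from cell import get_image
go(.585,-.055,.087,1.80)
d=get_image('scene')
cv2.imwrite('pics/s2.png',cv2.resize(d['color'][150:270,220:380,::-1],(800,600),interpolation=cv2.INTER_CUBIC))
E
```

```text
delta cm [ 0.03 -0.11  0.57] turn z 0.002 tilt [ 0.001 -0.001  1.   ] t 3.5 q6 new 1.25 tcp [ 0.5862 -0.055   0.0927] F [0.7 0.2 4.1] open 0.0301 grip 41.3
```

View pics/s2.png

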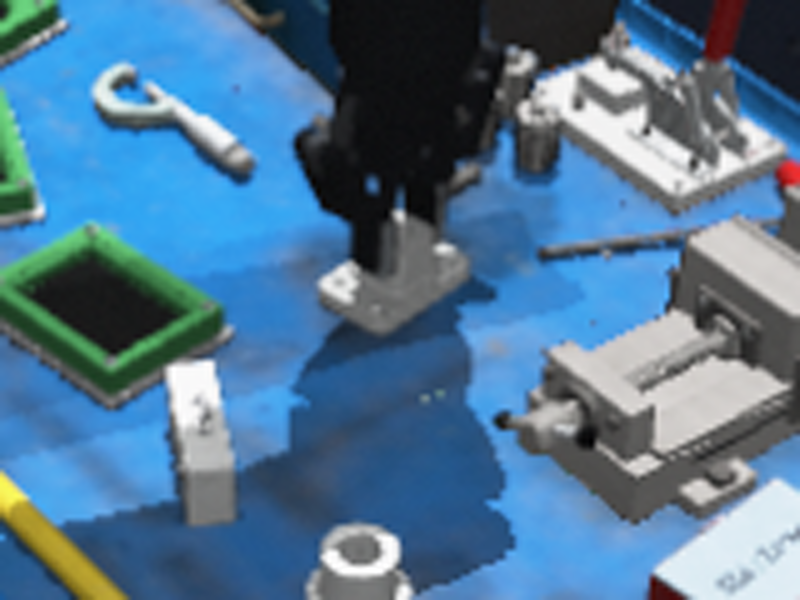

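The bracket is gripped at 30 mm, with the tips resting at foot-top level. Lifting.

send_rows([
  {"delta_pos": [0, -0.1, -0.3], "dr": [0, 0, 0]},
  {"delta_pos": [0, -0.1, -1], "dr": [0, 0, 0]},
  {"delta_pos": [0, -0.1, -2], "dr": [0, 0, 0]},
  {"delta_pos": [0, -0.1, -3.5], "dr": [0, 0, 0]},
  {"delta_pos": [0, -0.1, -5], "dr": [0, 0, 0]},
  {"delta_pos": [0, -0.1, -6.5], "dr": [0, 0, 0]},
  {"delta_pos": [0, -0.1, -7.5], "dr": [0, 0, 0]},
  {"delta_pos": [0, -0.1, -8], "dr": [0, 0, 0]},
])

```text
time: 4.2
tool_pos: [0.5855, -0.0553, 0.1743]
ee_rot: [0.621, 0.784, 0.001, 0.001]
wrist_force: [0.6, 0.1, -1.6]
opening: 0.0303
grasp_force: 40.7
```

```bash
python3 -c "
from h import *
go(.4456,0,.17,np.radians(11.1))"
```

```text
delta cm [  8.58 -12.35   0.38] turn z -1.534 tilt [ 0.001 -0.003  1.   ] t 4.2 q6 new -0.19 tcp [ 0.5855 -0.0553  0.1743] F [ 0.6  0.1 -1.6] open 0.0303 grip 40.7
```

send_rows([
  {"delta_pos": [0.5, -0.7, 0], "dr": [0, 0, -0.06]},
  {"delta_pos": [1.2, -1.7, 0], "dr": [0, 0, -0.16]},
  {"delta_pos": [2, -2.9, 0], "dr": [0, 0, -0.27]},
  {"delta_pos": [2.8, -4, 0], "dr": [0, 0, -0.38]},
  {"delta_pos": [3.6, -5, 0], "dr": [0, 0, -0.49]},
  {"delta_pos": [4.4, -6.3, 0], "dr": [0, 0, -0.6]},
  {"delta_pos": [5.2, -7.5, 0], "dr": [0, 0, -0.71]},
  {"delta_pos": [6, -8.6, 0], "dr": [0, 0, -0.82]},
])

```text
time: 4.87
tool_pos: [0.486, -0.0161, 0.1714]
ee_rot: [0.254, 0.967, -0.0, -0.001]
wrist_force: [0.0, -0.4, -1.9]
opening: 0.0304
grasp_force: 40.7
```

```bash
python3 -c "
from h import *
go(.4456,0,.17,np.radians(11.1))"
```

```text
delta cm [ 4.31 -0.59  0.14] turn z -0.708 tilt [-0.001  0.     1.   ] t 4.9 q6 new -0.19 tcp [ 0.486  -0.0161  0.1714] F [ 0.  -0.4 -1.9] open 0.0304 grip 40.7
```

send_rows([
  {"delta_pos": [0.7, -0.1, 0], "dr": [0, 0, -0.11]},
  {"delta_pos": [1.4, -0.2, 0], "dr": [0, 0, -0.22]},
  {"delta_pos": [2.1, -0.3, 0], "dr": [0, 0, -0.33]},
  {"delta_pos": [2.8, -0.4, 0], "dr": [0, 0, -0.44]},
  {"delta_pos": [3.5, -0.5, 0], "dr": [0, 0, -0.55]},
  {"delta_pos": [4.1, -0.6, 0], "dr": [0, 0, -0.64]},
  {"delta_pos": [4.3, -0.6, 0], "dr": [0, 0, -0.69]},
  {"delta_pos": [4.3, -0.6, 0], "dr": [0, 0, -0.7]},
])

```text
time: 5.53
tool_pos: [0.4461, 0.0001, 0.1715]
ee_rot: [-0.091, 0.996, 0.0, -0.001]
wrist_force: [0.2, 0.5, -1.3]
opening: 0.0299
grasp_force: 40.7
```

```bash
python3 -c "
from h import *
go(.4456,0,.12,np.radians(11.1))"
```

```text
delta cm [ 0.04 -0.    5.15] turn z -0.012 tilt [-0.001 -0.001  1.   ] t 5.5 q6 new -0.19 tcp [4.461e-01 1.000e-04 1.715e-01] F [ 0.2  0.5 -1.3] open 0.0299 grip 40.7
```

send_rows([
  {"delta_pos": [0, 0, 0.5], "dr": [0, 0, -0.01]},
  {"delta_pos": [0, 0, 1.3], "dr": [0, 0, -0.01]},
  {"delta_pos": [0, 0, 2.3], "dr": [0, 0, -0.01]},
  {"delta_pos": [0, 0, 3.3], "dr": [0, 0, -0.01]},
  {"delta_pos": [0, 0, 4.2], "dr": [0, 0, -0.01]},
  {"delta_pos": [0, 0, 4.8], "dr": [0, 0, -0.01]},
  {"delta_pos": [0, 0, 5], "dr": [0, 0, -0.01]},
  {"delta_pos": [0, 0, 5], "dr": [0, 0, -0.01]},
])

```text
time: 6.2
tool_pos: [0.4462, -0.0002, 0.1207]
ee_rot: [-0.095, 0.995, 0.0, -0.001]
wrist_force: [-0.1, -0.0, -1.0]
opening: 0.0302
grasp_force: 40.7
```

```bash
python3 - <<'E'
from h import *
from cell import get_image
go(.4456,0,.102,np.radians(11.1))
d=get_image('scene')
cv2.imwrite('pics/s3.png',cv2.resize(d['color'][140:260,170:330,::-1],(800,600),interpolation=cv2.INTER_CUBIC))
E
```

```text
delta cm [0.05 0.03 1.87] turn z -0.004 tilt [-0.002 -0.001  1.   ] t 6.2 q6 new -0.19 tcp [ 4.462e-01 -2.000e-04  1.207e-01] F [-0.1 -0.  -1. ] open 0.0302 grip 40.7
```

View pics/s3.png

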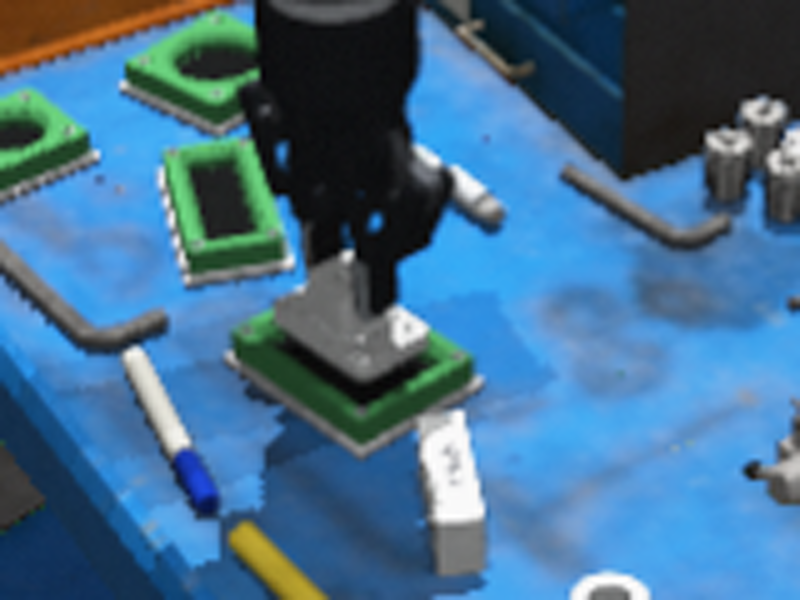

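The bracket (355,325) hangs centred and aligned over its pocket. Lowering it in.

send_rows([
  {"delta_pos": [0, 0, 0.2], "dr": [0, 0, 0]},
  {"delta_pos": [0, 0, 0.5], "dr": [0, 0, 0]},
  {"delta_pos": [0, 0, 0.8], "dr": [0, 0, 0]},
  {"delta_pos": [0, 0, 1.1], "dr": [0, 0, 0]},
  {"delta_pos": [0, 0, 1.4], "dr": [0, 0, 0]},
  {"delta_pos": [0, 0, 1.6], "dr": [0, 0, 0]},
  {"delta_pos": [0, 0, 1.8], "dr": [0, 0, 0]},
  {"delta_pos": [0, 0, 1.9], "dr": [0, 0, 0]},
])

```text
time: 6.92
tool_pos: [0.4467, -0.0002, 0.1026]
ee_rot: [-0.095, 0.995, 0.0, -0.0]
wrist_force: [-2.3, -0.0, 5.0]
opening: 0.03
grasp_force: 41.4
```

send_rows([
  {"delta_pos": [0, 0, 0], "dr": [0, 0, 0]},
  {"delta_pos": [0, 0, 0], "dr": [0, 0, 0]},
  {"delta_pos": [0, 0, 0], "dr": [0, 0, 0]},
  {"delta_pos": [0, 0, 0], "dr": [0, 0, 0]},
  {"delta_pos": [0, 0, 0], "dr": [0, 0, 0]},
  {"delta_pos": [0, 0, -0.3], "dr": [0, 0, 0]},
  {"delta_pos": [0, 0, -1], "dr": [0, 0, 0]},
  {"delta_pos": [0, 0, -2], "dr": [0, 0, 0]},
], fingers=0.3)

```text
time: 7.58
tool_pos: [0.4462, -0.0001, 0.1228]
ee_rot: [-0.095, 0.995, 0.0, -0.001]
wrist_force: [-0.3, 0.6, -0.3]
opening: 0.0555
grasp_force: 0.0
```

```bash
python3 -c "
from h import *
go(.4318,-.1206,.2,np.radians(-24))"
```

```text
delta cm [  3.71 -11.55  -7.72] turn z 0.609 tilt [-0.002 -0.001  1.   ] t 7.6 q6 new 0.15 tcp [ 4.462e-01 -1.000e-04  1.228e-01] F [-0.3  0.6 -0.3] open 0.0555 grip 0.0
```

```bash
python3 -c "
from h import *
go(.4315,-.1205,.16,np.radians(66))"
```

```text
delta cm [  3.73 -11.54  -3.72] turn z -0.962 tilt [-0.002 -0.001  1.   ] t 7.6 q6 new -1.42 tcp [ 4.462e-01 -1.000e-04  1.228e-01] F [-0.3  0.6 -0.3] open 0.0555 grip 0.0
```

send_rows([
  {"delta_pos": [0, 0, -1.5], "dr": [0, 0, 0]},
  {"delta_pos": [0.2, -0.7, -3], "dr": [0, 0, -0.12]},
  {"delta_pos": [0.7, -2.2, -3.7], "dr": [0, 0, -0.24]},
  {"delta_pos": [1.3, -4, -3.7], "dr": [0, 0, -0.36]},
  {"delta_pos": [2, -6, -3.7], "dr": [0, 0, -0.48]},
  {"delta_pos": [2.6, -8, -3.7], "dr": [0, 0, -0.6]},
  {"delta_pos": [3.2, -10, -3.7], "dr": [0, 0, -0.72]},
  {"delta_pos": [3.6, -11.2, -3.7], "dr": [0, 0, -0.84]},
])

```text
time: 8.25
tool_pos: [0.433, -0.1189, 0.1614]
ee_rot: [-0.495, 0.869, -0.001, 0.0]
wrist_force: [0.2, 0.5, 0.2]
opening: 0.0559
grasp_force: 0.0
```

```bash
python3 -c "
from h import *
go(.4315,-.1205,.116,np.radians(66))"
```

```text
delta cm [0.21 0.06 4.54] turn z -0.117 tilt [-0.     0.002  1.   ] t 8.2 q6 new -1.42 tcp [ 0.433  -0.1189  0.1614] F [0.2 0.5 0.2] open 0.0559 grip 0.0
```

send_rows([
  {"delta_pos": [0.1, 0.1, 0], "dr": [0, 0, -0.06]},
  {"delta_pos": [0.2, 0.1, 0.7], "dr": [0, 0, -0.12]},
  {"delta_pos": [0.2, 0.1, 2], "dr": [0, 0, -0.12]},
  {"delta_pos": [0.2, 0.1, 3.5], "dr": [0, 0, -0.12]},
  {"delta_pos": [0.2, 0.1, 5], "dr": [0, 0, -0.12]},
  {"delta_pos": [0.2, 0.1, 6], "dr": [0, 0, -0.12]},
  {"delta_pos": [0.2, 0.1, 6.4], "dr": [0, 0, -0.12]},
  {"delta_pos": [0.2, 0.1, 6.4], "dr": [0, 0, -0.12]},
])

```text
time: 8.92
tool_pos: [0.4303, -0.118, 0.0954]
ee_rot: [-0.544, 0.839, 0.001, -0.0]
wrist_force: [0.7, -0.1, 0.0]
opening: 0.0557
grasp_force: 0.0
```

```bash
python3 -c "
from h import *
go(.4315,-.1205,.097,np.radians(66))"
```

```text
delta cm [ 0.18 -0.21 -0.16] turn z -0.002 tilt [-0.    -0.002  1.   ] t 8.9 q6 new -1.42 tcp [ 0.4303 -0.118   0.0954] F [ 0.7 -0.1  0. ] open 0.0557 grip 0.0
```

send_rows([
  {"delta_pos": [0.2, -0.2, -0.1], "dr": [0, 0, 0]},
  {"delta_pos": [0.2, -0.2, -0.1], "dr": [0, 0, 0]},
  {"delta_pos": [0.2, -0.2, -0.1], "dr": [0, 0, 0]},
  {"delta_pos": [0.2, -0.2, -0.1], "dr": [0, 0, 0]},
  {"delta_pos": [0.2, -0.2, -0.1], "dr": [0, 0, 0]},
  {"delta_pos": [0.2, -0.2, -0.1], "dr": [0, 0, 0]},
  {"delta_pos": [0.2, -0.2, -0.1], "dr": [0, 0, 0]},
  {"delta_pos": [0.2, -0.2, -0.1], "dr": [0, 0, 0]},
], fingers=-1, grip_force=50)

```text
time: 9.58
tool_pos: [0.4322, -0.1211, 0.0984]
ee_rot: [-0.544, 0.839, -0.001, 0.0]
wrist_force: [-2.6, 0.2, 5.8]
opening: 0.0205
grasp_force: 48.7
```

send_rows([
  {"delta_pos": [0, 0, 0], "dr": [0, 0, 0]},
  {"delta_pos": [0, 0, -0.5], "dr": [0, 0, 0]},
  {"delta_pos": [0, 0, -1.5], "dr": [0, 0, 0]},
  {"delta_pos": [0, 0, -3], "dr": [0, 0, 0]},
  {"delta_pos": [0, 0, -4.5], "dr": [0, 0, 0]},
  {"delta_pos": [0, 0, -6], "dr": [0, 0, 0]},
  {"delta_pos": [0, 0, -7], "dr": [0, 0, 0]},
  {"delta_pos": [0, 0, -7.5], "dr": [0, 0, 0]},
])

```text
time: 10.25
tool_pos: [0.4327, -0.1212, 0.1739]
ee_rot: [-0.544, 0.839, -0.001, 0.001]
wrist_force: [1.0, -1.0, -2.9]
opening: 0.0205
grasp_force: 48.8
```

```bash
python3 -c "
from h import *
go(.4523,.1556,.17,np.radians(72.5))"
```

```text
delta cm [-26.07   9.51   0.36] turn z -0.115 tilt [0.    0.003 1.   ] t 10.2 q6 new -0.93 tcp [ 0.4327 -0.1212  0.1739] F [ 1.  -1.  -2.9] open 0.0205 grip 48.8
```

send_rows([
  {"delta_pos": [-1, 0.4, 0], "dr": [0, 0, -0.01]},
  {"delta_pos": [-4, 1.5, 0], "dr": [0, 0, -0.02]},
  {"delta_pos": [-8, 2.9, 0], "dr": [0, 0, -0.04]},
  {"delta_pos": [-12, 4.4, 0], "dr": [0, 0, -0.06]},
  {"delta_pos": [-16, 5.8, 0], "dr": [0, 0, -0.08]},
  {"delta_pos": [-20, 7.3, 0], "dr": [0, 0, -0.1]},
  {"delta_pos": [-23.5, 8.6, 0], "dr": [0, 0, -0.11]},
  {"delta_pos": [-25.5, 9.3, 0], "dr": [0, 0, -0.115]},
])

```text
time: 10.92
tool_pos: [0.4495, 0.1545, 0.1707]
ee_rot: [-0.593, 0.805, 0.002, -0.0]
wrist_force: [0.4, -0.7, -3.7]
opening: 0.0205
grasp_force: 48.8
```

```bash
python3 -c "
from h import *
go(.4523,.1556,.125,np.radians(72.5))"
```

```text
delta cm [-0.17 -0.25  4.57] turn z 0.005 tilt [ 0.002 -0.003  1.   ] t 10.9 q6 new -0.93 tcp [0.4495 0.1545 0.1707] F [ 0.4 -0.7 -3.7] open 0.0205 grip 48.8
```

send_rows([
  {"delta_pos": [-0.1, -0.1, 0.5], "dr": [0, 0, 0]},
  {"delta_pos": [-0.2, -0.2, 1.3], "dr": [0, 0, 0]},
  {"delta_pos": [-0.2, -0.2, 2.3], "dr": [0, 0, 0]},
  {"delta_pos": [-0.2, -0.2, 3.3], "dr": [0, 0, 0]},
  {"delta_pos": [-0.2, -0.2, 4.1], "dr": [0, 0, 0]},
  {"delta_pos": [-0.2, -0.2, 4.5], "dr": [0, 0, 0]},
  {"delta_pos": [-0.2, -0.2, 4.6], "dr": [0, 0, 0]},
  {"delta_pos": [-0.2, -0.2, 4.6], "dr": [0, 0, 0]},
])

```text
time: 11.58
tool_pos: [0.4532, 0.1505, 0.1253]
ee_rot: [-0.591, 0.807, 0.0, -0.001]
wrist_force: [0.4, 0.4, -2.6]
opening: 0.0205
grasp_force: 48.8
```

```bash
python3 - <<'E'
from h import *
from cell import get_image
go(.4523,.1556,.108,np.radians(72.5))
d=get_image('scene')
cv2.imwrite('pics/s4.png',cv2.resize(d['color'][130:250,150:310,::-1],(800,600),interpolation=cv2.INTER_CUBIC))
E
```

```text
delta cm [-0.46  0.24  1.73] turn z -0.001 tilt [-0.001 -0.001  1.   ] t 11.6 q6 new -0.93 tcp [0.4532 0.1505 0.1253] F [ 0.4  0.4 -2.6] open 0.0205 grip 48.8
```

View pics/s4.png

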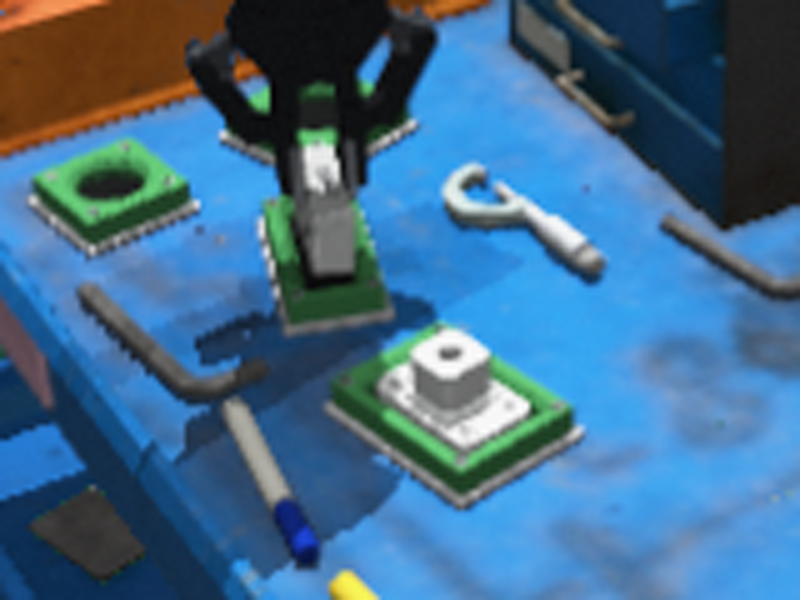

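The bracket is seated flat in its pocket (450,390). The jaw block (325,215) hovers over its pocket, about 5 mm off along its length, so I'll correct that first.

send_rows([
  {"delta_pos": [-0.2, 0.1, 0], "dr": [0, 0, 0]},
  {"delta_pos": [-0.4, 0.2, 0], "dr": [0, 0, 0]},
  {"delta_pos": [-0.4, 0.2, 0], "dr": [0, 0, 0]},
  {"delta_pos": [-0.4, 0.2, 0], "dr": [0, 0, 0]},
  {"delta_pos": [-0.4, 0.2, 0], "dr": [0, 0, 0]},
  {"delta_pos": [-0.4, 0.2, 0], "dr": [0, 0, 0]},
  {"delta_pos": [-0.4, 0.2, 0], "dr": [0, 0, 0]},
  {"delta_pos": [-0.4, 0.2, 0], "dr": [0, 0, 0]},
])

```text
time: 12.3
tool_pos: [0.4529, 0.1556, 0.1259]
ee_rot: [-0.591, 0.806, -0.0, -0.0]
wrist_force: [0.3, 0.4, -2.9]
opening: 0.0207
grasp_force: 48.8
```

```bash
python3 - <<'E'
from h import *
go(.4523,.1556,.108,np.radians(72.5))
E
```

```text
delta cm [0.02 0.06 1.79] turn z -0.0 tilt [-0.  0.  1.] t 12.3 q6 new -0.93 tcp [0.4529 0.1556 0.1259] F [ 0.3  0.4 -2.9] open 0.0207 grip 48.8
```

send_rows([
  {"delta_pos": [0, 0, 0.2], "dr": [0, 0, 0]},
  {"delta_pos": [0, 0, 0.5], "dr": [0, 0, 0]},
  {"delta_pos": [0, 0, 0.8], "dr": [0, 0, 0]},
  {"delta_pos": [0, 0, 1.1], "dr": [0, 0, 0]},
  {"delta_pos": [0, 0, 1.4], "dr": [0, 0, 0]},
  {"delta_pos": [0, 0, 1.6], "dr": [0, 0, 0]},
  {"delta_pos": [0, 0, 1.7], "dr": [0, 0, 0]},
  {"delta_pos": [0, 0, 1.8], "dr": [0, 0, 0]},
])

```text
time: 12.97
tool_pos: [0.4525, 0.1556, 0.1084]
ee_rot: [-0.591, 0.806, 0.0, -0.0]
wrist_force: [-4.0, -1.1, 6.7]
opening: 0.0204
grasp_force: 50.0
```

send_rows([
  {"delta_pos": [0, 0, 0], "dr": [0, 0, 0]},
  {"delta_pos": [0, 0, 0], "dr": [0, 0, 0]},
  {"delta_pos": [0, 0, 0], "dr": [0, 0, 0]},
  {"delta_pos": [0, 0, 0], "dr": [0, 0, 0]},
  {"delta_pos": [0, 0, 0], "dr": [0, 0, 0]},
  {"delta_pos": [0, 0, -0.5], "dr": [0, 0, 0]},
  {"delta_pos": [0, 0, -2], "dr": [0, 0, 0]},
  {"delta_pos": [0, 0, -4], "dr": [0, 0, 0]},
], fingers=0.3)

```text
time: 13.63
tool_pos: [0.4515, 0.1553, 0.1468]
ee_rot: [-0.591, 0.806, 0.001, -0.002]
wrist_force: [0.1, 0.9, -0.6]
opening: 0.0551
grasp_force: 0.0
```

```bash
python3 -c "
from h import *
for a in (-12,40,78): go(.4445,-.2293,.17,np.radians(a))"
```

```text
delta cm [ 36.89 -10.9   -2.29] turn z 1.475 tilt [-0.002 -0.004  1.   ] t 13.6 q6 new -0.27 tcp [0.4515 0.1553 0.1468] F [ 0.1  0.9 -0.6] open 0.0551 grip 0.0
delta cm [ 36.89 -10.9   -2.29] turn z 0.567 tilt [-0.002 -0.004  1.   ] t 13.6 q6 new -1.17 tcp [0.4515 0.1553 0.1468] F [ 0.1  0.9 -0.6] open 0.0551 grip 0.0
delta cm [ 36.89 -10.9   -2.29] turn z 3.045 tilt [-0.002 -0.004  1.   ] t 13.6 q6 new 1.3 tcp [0.4515 0.1553 0.1468] F [ 0.1  0.9 -0.6] open 0.0551 grip 0.0
```

send_rows([
  {"delta_pos": [0.5, -0.2, -1.5], "dr": [0, 0, 0.04]},
  {"delta_pos": [3, -0.9, -2.3], "dr": [0, 0, 0.1]},
  {"delta_pos": [7, -2, -2.3], "dr": [0, 0, 0.17]},
  {"delta_pos": [11, -3.2, -2.3], "dr": [0, 0, 0.24]},
  {"delta_pos": [15, -4.4, -2.3], "dr": [0, 0, 0.31]},
  {"delta_pos": [19, -5.6, -2.3], "dr": [0, 0, 0.38]},
  {"delta_pos": [23, -6.8, -2.3], "dr": [0, 0, 0.45]},
  {"delta_pos": [27, -8, -2.3], "dr": [0, 0, 0.52]},
])

```text
time: 14.3
tool_pos: [0.4477, -0.1275, 0.1717]
ee_rot: [-0.362, 0.932, -0.0, 0.001]
wrist_force: [0.9, 0.1, -0.5]
opening: 0.0556
grasp_force: 0.0
```

```bash
python3 -c "
from h import *
go(.4455,-.230,.15,np.radians(40))"
```

```text
delta cm [ 7.09 -7.4   2.17] turn z 0.044 tilt [0.001 0.001 1.   ] t 14.3 q6 new -1.17 tcp [ 0.4477 -0.1275  0.1717] F [ 0.9  0.1 -0.5] open 0.0556 grip 0.0
```

send_rows([
  {"delta_pos": [2, -2, 0], "dr": [0, 0, 0.04]},
  {"delta_pos": [4.5, -4.5, 0.3], "dr": [0, 0, 0.04]},
  {"delta_pos": [6.3, -6.6, 0.8], "dr": [0, 0, 0.04]},
  {"delta_pos": [7.1, -7.4, 1.5], "dr": [0, 0, 0.04]},
  {"delta_pos": [7.1, -7.4, 2.5], "dr": [0, 0, 0.04]},
  {"delta_pos": [7.1, -7.4, 3.2], "dr": [0, 0, 0.04]},
  {"delta_pos": [7.1, -7.4, 3.2], "dr": [0, 0, 0.04]},
  {"delta_pos": [7.1, -7.4, 3.2], "dr": [0, 0, 0.04]},
])

```text
time: 14.97
tool_pos: [0.4454, -0.2261, 0.1378]
ee_rot: [-0.346, 0.938, 0.001, -0.001]
wrist_force: [0.7, 0.3, -0.0]
opening: 0.0554
grasp_force: 0.0
```

```bash
python3 - <<'E'
from h import *
from cell import get_image
go(.4455,-.230,.097,np.radians(40))
d=get_image('scene')
cv2.imwrite('pics/s5.png',cv2.resize(d['color'][210:330,230:390,::-1],(800,600),interpolation=cv2.INTER_CUBIC))
E
```

```text
delta cm [ 0.24 -0.31  4.08] turn z 0.009 tilt [-0.    -0.003  1.   ] t 15.0 q6 new -1.17 tcp [ 0.4454 -0.2261  0.1378] F [ 0.7  0.3 -0. ] open 0.0554 grip 0.0
```

View pics/s5.png

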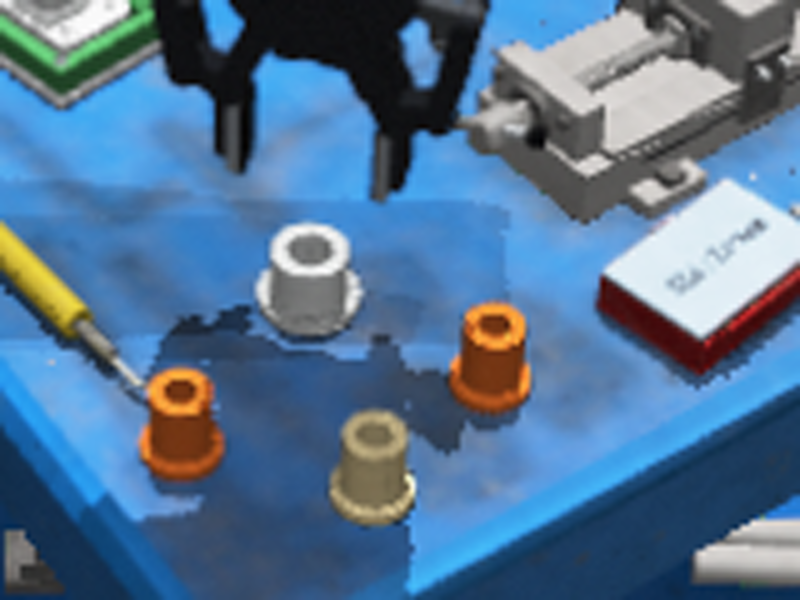

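Scene crop: the steel bush (310,280) stands below and between the open fingers (235,160) and (385,190), and the vice and decoys are clear. Descending and gripping.

send_rows([
  {"delta_pos": [0.1, -0.2, 0], "dr": [0, 0, 0]},
  {"delta_pos": [0.2, -0.3, 0.5], "dr": [0, 0, 0]},
  {"delta_pos": [0.2, -0.3, 1.5], "dr": [0, 0, 0]},
  {"delta_pos": [0.2, -0.3, 2.5], "dr": [0, 0, 0]},
  {"delta_pos": [0.2, -0.3, 3.4], "dr": [0, 0, 0]},
  {"delta_pos": [0.2, -0.3, 3.9], "dr": [0, 0, 0]},
  {"delta_pos": [0.2, -0.3, 4.1], "dr": [0, 0, 0]},
  {"delta_pos": [0.2, -0.3, 4.1], "dr": [0, 0, 0]},
])

```text
time: 15.68
tool_pos: [0.4457, -0.2312, 0.0966]
ee_rot: [-0.345, 0.938, 0.001, -0.001]
wrist_force: [0.0, 0.2, -0.1]
opening: 0.0555
grasp_force: 0.0
```

```bash
python3 -c "
from h import *
go(.4455,-.230,.097,np.radians(40))"
```

```text
delta cm [-0.06  0.1  -0.04] turn z 0.007 tilt [-0.001 -0.002  1.   ] t 15.7 q6 new -1.17 tcp [ 0.4457 -0.2312  0.0966] F [ 0.   0.2 -0.1] open 0.0555 grip 0.0
```

send_rows([
  {"delta_pos": [-0.1, 0.1, 0], "dr": [0, 0, 0]},
  {"delta_pos": [-0.1, 0.1, 0], "dr": [0, 0, 0]},
  {"delta_pos": [-0.1, 0.1, 0], "dr": [0, 0, 0]},
  {"delta_pos": [-0.1, 0.1, 0], "dr": [0, 0, 0]},
  {"delta_pos": [-0.1, 0.1, 0], "dr": [0, 0, 0]},
  {"delta_pos": [-0.1, 0.1, 0], "dr": [0, 0, 0]},
  {"delta_pos": [-0.1, 0.1, 0], "dr": [0, 0, 0]},
  {"delta_pos": [-0.1, 0.1, 0], "dr": [0, 0, 0]},
], fingers=-1, grip_force=40)

```text
time: 16.35
tool_pos: [0.4467, -0.2302, 0.0988]
ee_rot: [-0.345, 0.938, -0.0, 0.0]
wrist_force: [-1.6, 1.5, 6.6]
opening: 0.0366
grasp_force: 40.0
```

send_rows([
  {"delta_pos": [0, 0, 0], "dr": [0, 0, 0]},
  {"delta_pos": [0, 0, -0.5], "dr": [0, 0, 0]},
  {"delta_pos": [0, 0, -1.5], "dr": [0, 0, 0]},
  {"delta_pos": [0, 0, -3], "dr": [0, 0, 0]},
  {"delta_pos": [0, 0, -4.5], "dr": [0, 0, 0]},
  {"delta_pos": [0, 0, -6], "dr": [0, 0, 0]},
  {"delta_pos": [0, 0, -7], "dr": [0, 0, 0]},
  {"delta_pos": [0, 0, -7.5], "dr": [0, 0, 0]},
])

```text
time: 17.02
tool_pos: [0.4474, -0.2309, 0.1752]
ee_rot: [-0.345, 0.938, -0.002, 0.001]
wrist_force: [0.9, 0.2, -1.0]
opening: 0.0364
grasp_force: 40.0
```

```bash
python3 - <<'E'
from h import *
from cell import get_image
go(.5157,.2864,.175,np.radians(40))
d=get_image('scene')
cv2.imwrite('pics/s6.png',cv2.resize(d['color'][170:290,230:390,::-1],(800,600),interpolation=cv2.INTER_CUBIC))
E
```

```text
delta cm [-38.73  34.97  -0.07] turn z 0.007 tilt [0.001 0.004 1.   ] t 17.0 q6 new -0.19 tcp [ 0.4474 -0.2309  0.1752] F [ 0.9  0.2 -1. ] open 0.0364 grip 40.0
```

View pics/s6.png

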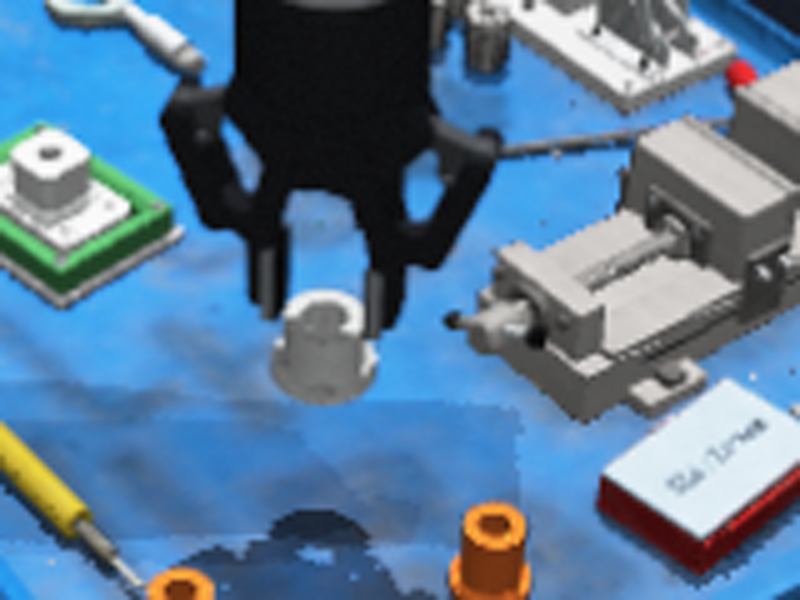

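The bush (325,345) is held clear of the table. The opening reads 36.6 mm where I expected about 30 mm, so I'll measure where it sits relative to the tool.

```bash
python3 - <<'E'
from h import *
from cell import get_image,observe
d=get_image('scene');im=d['color'];s=observe();p=s['tool_pos'];print(p)
for z,r in((.0764,.0225),(.080,.0225),(.1064,.016)):
    a=np.linspace(0,6.28,60);q=proj(d,np.c_[p[0]+r*np.cos(a),p[1]+r*np.sin(a),np.full(60,z)])
    print('expected z',z,'u',q[:,0].min().round(1),q[:,0].max().round(1),'v',q[:,1].min().round(1),q[:,1].max().round(1))
hsv=cv2.cvtColor(im,cv2.COLOR_RGB2HSV).astype(int);m=((hsv[...,1]<60)&(hsv[...,2]>85)).astype(np.uint8)
n,l,st,c=cv2.connectedComponentsWithStats(m);k=l[int(170+375/5),int(230+320/5)];print(st[k],c[k])
for v in range(st[k,1],st[k,1]+st[k,3],2):
    u=np.where(l[v]==k)[0];print(v,u.min(),u.max(),end=' | ')
E
```

```text
[ 0.44720464 -0.23070332  0.17423647]
expected z 0.0764 u 282.9 304.5 v 237.1 251.5
expected z 0.08 u 283.0 304.5 v 235.8 250.2
expected z 0.1064 u 286.3 301.9 v 228.2 238.4
[284 228  22  23 375] [294.39466667 239.16      ]
228 291 298 | 230 287 301 | 232 287 302 | 234 287 302 | 236 287 302 | 238 286 303 | 240 285 304 | 242 285 304 | 244 284 304 | 246 285 303 | 248 287 301 | 250 292 296 |
```

The measured outline matches the expected one within 0.5 px: upright, and centred in the grip. Carrying it to the steel nest, with the tool turned so the fingers close along x, away from the rack.

send_rows([
  {"delta_pos": [-0.8, 0.7, 0], "dr": [0, 0, -0.03]},
  {"delta_pos": [-3, 2.7, 0], "dr": [0, 0, -0.08]},
  {"delta_pos": [-5.8, 5.2, 0], "dr": [0, 0, -0.14]},
  {"delta_pos": [-8.8, 8, 0], "dr": [0, 0, -0.2]},
  {"delta_pos": [-11.8, 10.7, 0], "dr": [0, 0, -0.27]},
  {"delta_pos": [-14.8, 13.4, 0], "dr": [0, 0, -0.34]},
  {"delta_pos": [-17.8, 16, 0], "dr": [0, 0, -0.4]},
  {"delta_pos": [-20.8, 18.8, 0], "dr": [0, 0, -0.47]},
])

```text
time: 17.78
tool_pos: [0.4819, 0.0503, 0.1716]
ee_rot: [-0.556, 0.831, 0.001, -0.001]
wrist_force: [1.2, 0.3, -1.3]
opening: 0.037
grasp_force: 40.1
```

```bash
python3 -c "
from h import *
go(.5157,.2864,.175,np.radians(90))"
```

```text
delta cm [-23.12   5.88  -0.34] turn z -0.391 tilt [-0.    -0.002  1.   ] t 17.8 q6 new -1.06 tcp [0.4819 0.0503 0.1716] F [ 1.2  0.3 -1.3] open 0.037 grip 40.1
```

send_rows([
  {"delta_pos": [-3.5, 0.9, -0.1], "dr": [0, 0, -0.06]},
  {"delta_pos": [-7, 1.8, -0.3], "dr": [0, 0, -0.13]},
  {"delta_pos": [-10.5, 2.7, -0.3], "dr": [0, 0, -0.2]},
  {"delta_pos": [-14, 3.5, -0.3], "dr": [0, 0, -0.27]},
  {"delta_pos": [-17.5, 4.4, -0.3], "dr": [0, 0, -0.33]},
  {"delta_pos": [-20.5, 5.2, -0.3], "dr": [0, 0, -0.37]},
  {"delta_pos": [-22.3, 5.7, -0.3], "dr": [0, 0, -0.39]},
  {"delta_pos": [-22.8, 5.8, -0.3], "dr": [0, 0, -0.39]},
])

```text
time: 18.45
tool_pos: [0.5159, 0.2841, 0.174]
ee_rot: [0.707, -0.707, -0.001, 0.001]
wrist_force: [-0.4, 0.1, -0.6]
opening: 0.0363
grasp_force: 40.1
```

```bash
python3 -c "
from h import *
go(.5157,.2864,.13,np.radians(90))"
```

```text
delta cm [-0.23  0.    4.4 ] turn z 0.0 tilt [ 0.001 -0.003  1.   ] t 18.4 q6 new -1.06 tcp [0.5159 0.2841 0.174 ] F [-0.4  0.1 -0.6] open 0.0363 grip 40.1
```

send_rows([
  {"delta_pos": [0, 0, 0.5], "dr": [0, 0, 0]},
  {"delta_pos": [0, 0, 1.3], "dr": [0, 0, 0]},
  {"delta_pos": [0, 0, 2.3], "dr": [0, 0, 0]},
  {"delta_pos": [0, 0, 3.3], "dr": [0, 0, 0]},
  {"delta_pos": [0, 0, 4], "dr": [0, 0, 0]},
  {"delta_pos": [0, 0, 4.4], "dr": [0, 0, 0]},
  {"delta_pos": [0, 0, 4.4], "dr": [0, 0, 0]},
  {"delta_pos": [0, 0, 4.4], "dr": [0, 0, 0]},
])

```text
time: 19.12
tool_pos: [0.5172, 0.28, 0.1315]
ee_rot: [-0.705, 0.709, 0.0, -0.0]
wrist_force: [0.4, -0.6, -1.4]
opening: 0.0362
grasp_force: 40.1
```

```bash
python3 - <<'E'
from h import *
from cell import get_image
go(.5157,.2864,.1088,np.radians(90))
d=get_image('scene')
cv2.imwrite('pics/s7.png',cv2.resize(d['color'][90:210,150:310,::-1],(800,600),interpolation=cv2.INTER_CUBIC))
E
```

```text
delta cm [-0.64  0.15  2.27] turn z -0.006 tilt [-0.    -0.001  1.   ] t 19.1 q6 new -1.06 tcp [0.5172 0.28   0.1315] F [ 0.4 -0.6 -1.4] open 0.0362 grip 40.1
```

View pics/s7.png

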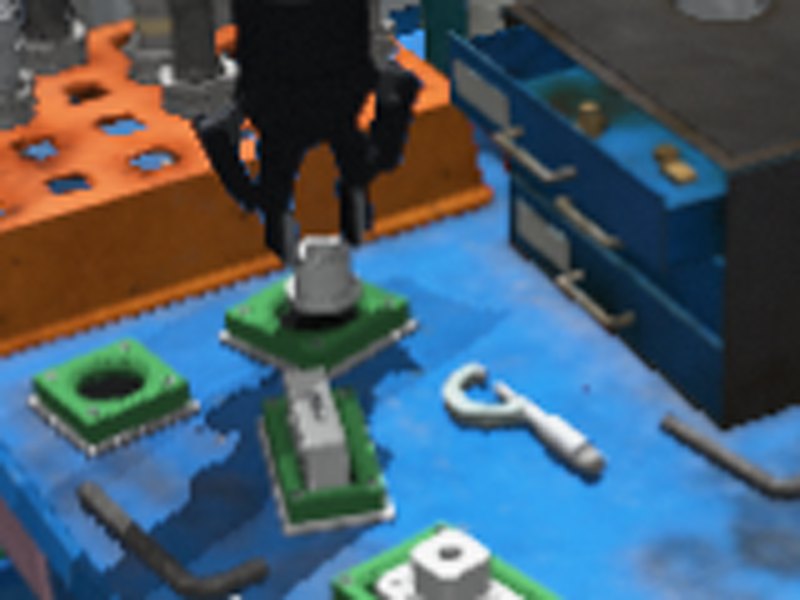

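The jaw block is seated (320,430). The steel bush (322,275) is over its pocket but about 6 mm short in y, so I'll correct that and then lower.

send_rows([
  {"delta_pos": [-0.3, 0.1, 0], "dr": [0, 0, 0]},
  {"delta_pos": [-0.6, 0.1, 0], "dr": [0, 0, 0]},
  {"delta_pos": [-0.6, 0.1, 0], "dr": [0, 0, 0]},
  {"delta_pos": [-0.6, 0.1, 0], "dr": [0, 0, 0]},
  {"delta_pos": [-0.6, 0.1, 0], "dr": [0, 0, 0]},
  {"delta_pos": [-0.6, 0.1, 0], "dr": [0, 0, 0]},
  {"delta_pos": [-0.6, 0.1, 0], "dr": [0, 0, 0]},
  {"delta_pos": [-0.6, 0.1, 0], "dr": [0, 0, 0]},
])

```text
time: 19.83
tool_pos: [0.5164, 0.2865, 0.1319]
ee_rot: [-0.705, 0.709, 0.0, -0.0]
wrist_force: [0.3, 0.2, -1.0]
opening: 0.0362
grasp_force: 40.1
```

```bash
python3 - <<'E'
from h import *
go(.5157,.2864,.1088,np.radians(90))
E
```

```text
delta cm [0.01 0.07 2.31] turn z -0.006 tilt [-0. -0.  1.] t 19.8 q6 new -1.06 tcp [0.5164 0.2865 0.1319] F [ 0.3  0.2 -1. ] open 0.0362 grip 40.1
```

send_rows([
  {"delta_pos": [0, 0.1, 0.3], "dr": [0, 0, 0]},
  {"delta_pos": [0, 0.1, 0.7], "dr": [0, 0, 0]},
  {"delta_pos": [0, 0.1, 1.1], "dr": [0, 0, 0]},
  {"delta_pos": [0, 0.1, 1.5], "dr": [0, 0, 0]},
  {"delta_pos": [0, 0.1, 1.8], "dr": [0, 0, 0]},
  {"delta_pos": [0, 0.1, 2.1], "dr": [0, 0, 0]},
  {"delta_pos": [0, 0.1, 2.3], "dr": [0, 0, 0]},
  {"delta_pos": [0, 0.1, 2.3], "dr": [0, 0, 0]},
])

```text
time: 20.5
tool_pos: [0.5152, 0.2865, 0.109]
ee_rot: [-0.705, 0.709, 0.0, -0.0]
wrist_force: [-0.9, -0.1, 0.3]
opening: 0.0364
grasp_force: 40.8
```

send_rows([
  {"delta_pos": [0, 0, 0.1], "dr": [0, 0, 0]},
  {"delta_pos": [0, 0, 0.1], "dr": [0, 0, 0]},
  {"delta_pos": [0, 0, 0.1], "dr": [0, 0, 0]},
  {"delta_pos": [0, 0, 0.1], "dr": [0, 0, 0]},
  {"delta_pos": [0, 0, 0.1], "dr": [0, 0, 0]},
  {"delta_pos": [0, 0, 0.1], "dr": [0, 0, 0]},
  {"delta_pos": [0, 0, 0.1], "dr": [0, 0, 0]},
  {"delta_pos": [0, 0, 0.1], "dr": [0, 0, 0]},
])

```text
time: 21.17
tool_pos: [0.5153, 0.2865, 0.1089]
ee_rot: [-0.705, 0.709, -0.0, 0.0]
wrist_force: [-3.7, -1.5, 5.0]
opening: 0.0365
grasp_force: 42.0
```

send_rows([
  {"delta_pos": [0, 0, 0], "dr": [0, 0, 0]},
  {"delta_pos": [0, 0, 0], "dr": [0, 0, 0]},
  {"delta_pos": [0, 0, 0], "dr": [0, 0, 0]},
  {"delta_pos": [0, 0, 0], "dr": [0, 0, 0]},
  {"delta_pos": [0, 0, 0], "dr": [0, 0, 0]},
  {"delta_pos": [0, 0, -0.5], "dr": [0, 0, 0]},
  {"delta_pos": [0, 0, -2], "dr": [0, 0, 0]},
  {"delta_pos": [0, 0, -4], "dr": [0, 0, 0]},
], fingers=0.3)

```text
time: 21.83
tool_pos: [0.514, 0.2859, 0.1462]
ee_rot: [-0.705, 0.709, 0.001, -0.002]
wrist_force: [0.4, 0.7, -0.2]
opening: 0.0556
grasp_force: 0.0
```

```bash
python3 - <<'E'
from h import *
import pickle
from cell import get_image
for a in (0,40,-25,90): go(.403,-.334,.17,np.radians(a))
# cross-check of brass position: hole/top centre and flange in scene + top
for n in('scene','top'):
    d=get_image(n);im=d['color'];hsv=cv2.cvtColor(im,cv2.COLOR_RGB2HSV).astype(int)
    m=((hsv[...,0]<40)&(hsv[...,1]>25)&(hsv[...,1]<140)&(hsv[...,2]>100)).astype(np.uint8)
    e=proj(d,[[.403,-.334,.018]])[0];m[np.hypot(*(np.indices(m.shape)[::-1]-e[:,None,None]))>22]=0
    nn,l,st,c=cv2.connectedComponentsWithStats(m);k=1+st[1:,4].argmax();print(n,e.round(1),st[k],c[k].round(1))
    for z in(.004,.018,.036):
        a=np.linspace(0,6.28,60);r=.012 if z>.01 else .017;q=proj(d,np.c_[.403+r*np.cos(a),-.334+r*np.sin(a),np.full(60,z)])
        print(z,q.min(0).round(1),q.max(0).round(1))
E
```

```text
delta cm [62.06 10.76 -2.21] turn z 1.565 tilt [-0.002 -0.004  1.   ] t 21.8 q6 new -0.69 tcp [0.514  0.2859 0.1462] F [ 0.4  0.7 -0.2] open 0.0556 grip 0.0
delta cm [62.06 10.76 -2.21] turn z 0.867 tilt [-0.002 -0.004  1.   ] t 21.8 q6 new -1.39 tcp [0.514  0.2859 0.1462] F [ 0.4  0.7 -0.2] open 0.0556 grip 0.0
delta cm [62.06 10.76 -2.21] turn z 2.001 tilt [-0.002 -0.004  1.   ] t 21.8 q6 new -0.26 tcp [0.514  0.2859 0.1462] F [ 0.4  0.7 -0.2] open 0.0556 grip 0.0
delta cm [62.06 10.76 -2.21] turn z 3.136 tilt [-0.002 -0.004  1.   ] t 21.8 q6 new 0.88 tcp [0.514  0.2859 0.1462] F [ 0.4  0.7 -0.2] open 0.0556 grip 0.0
scene [304.1 303.2] [296 292  17  23 270] [304.2 303.8]
0.004 [295.3 301.5] [312.3 314.4]
0.018 [298.  298.7] [310.1 307.9]
0.036 [298.3 292.6] [310.5 301.8]
top [356.6 207.1] [352 203   8  10  39] [355.3 207.7]
0.004 [350.2 202.4] [360.9 213.1]
0.018 [352.7 203.3] [360.4 211. ]
0.036 [354.  202.4] [361.8 210.2]
```

The steel bush is released. The brass position checks out in the scene view (u 296–312, v 292–314 against an expected 295–312, 293–314). Moving to it.

send_rows([
  {"delta_pos": [1, 0.2, -1.5], "dr": [0, 0, 0.04]},
  {"delta_pos": [4, 0.7, -2.3], "dr": [0, 0, 0.13]},
  {"delta_pos": [8, 1.4, -2.3], "dr": [0, 0, 0.23]},
  {"delta_pos": [12, 2.1, -2.3], "dr": [0, 0, 0.34]},
  {"delta_pos": [16, 2.8, -2.3], "dr": [0, 0, 0.45]},
  {"delta_pos": [20, 3.5, -2.3], "dr": [0, 0, 0.56]},
  {"delta_pos": [24, 4.2, -2.3], "dr": [0, 0, 0.67]},
  {"delta_pos": [28, 4.9, -2.3], "dr": [0, 0, 0.78]},
])

```text
time: 22.6
tool_pos: [0.464, 0.0052, 0.1707]
ee_rot: [-0.38, 0.925, -0.0, 0.0]
wrist_force: [1.2, -1.2, 0.6]
opening: 0.0558
grasp_force: 0.0
```

```bash
python3 -c "
from h import *
go(.403,-.334,.17,0)"
```

```text
delta cm [ 28.2  -19.81   0.07] turn z 0.78 tilt [0. 0. 1.] t 22.6 q6 new -0.69 tcp [0.464  0.0052 0.1707] F [ 1.2 -1.2  0.6] open 0.0558 grip 0.0
```

send_rows([
  {"delta_pos": [3.3, -2.3, 0], "dr": [0, 0, 0.1]},
  {"delta_pos": [6.6, -4.6, 0], "dr": [0, 0, 0.2]},
  {"delta_pos": [9.9, -7, 0], "dr": [0, 0, 0.3]},
  {"delta_pos": [13.2, -9.3, 0], "dr": [0, 0, 0.4]},
  {"delta_pos": [16.5, -11.6, 0], "dr": [0, 0, 0.5]},
  {"delta_pos": [19.8, -13.9, 0], "dr": [0, 0, 0.6]},
  {"delta_pos": [23.1, -16.2, 0], "dr": [0, 0, 0.7]},
  {"delta_pos": [25.5, -18, 0], "dr": [0, 0, 0.76]},
])

```text
time: 23.27
tool_pos: [0.4106, -0.3037, 0.1706]
ee_rot: [-0.009, 1.0, -0.001, 0.0]
wrist_force: [1.1, -0.3, -0.1]
opening: 0.0558
grasp_force: 0.0
```

```bash
python3 -c "
from h import *
go(.403,-.334,.14,0)"
```

```text
delta cm [ 0.82 -3.01  3.07] turn z 0.019 tilt [0.    0.001 1.   ] t 23.3 q6 new -0.69 tcp [ 0.4106 -0.3037  0.1706] F [ 1.1 -0.3 -0.1] open 0.0558 grip 0.0
```

send_rows([
  {"delta_pos": [0.3, -1.2, 0], "dr": [0, 0, 0.02]},
  {"delta_pos": [0.6, -2.2, 0.5], "dr": [0, 0, 0.02]},
  {"delta_pos": [0.8, -2.8, 1.2], "dr": [0, 0, 0.02]},
  {"delta_pos": [0.8, -3, 2], "dr": [0, 0, 0.02]},
  {"delta_pos": [0.8, -3, 2.6], "dr": [0, 0, 0.02]},
  {"delta_pos": [0.8, -3, 3], "dr": [0, 0, 0.02]},
  {"delta_pos": [0.8, -3, 3], "dr": [0, 0, 0.02]},
  {"delta_pos": [0.8, -3, 3], "dr": [0, 0, 0.02]},
])

```text
time: 23.93
tool_pos: [0.4046, -0.3297, 0.1403]
ee_rot: [-0.003, 1.0, 0.001, -0.0]
wrist_force: [-0.2, -0.1, 0.1]
opening: 0.0553
grasp_force: 0.0
```

```bash
python3 -c "
from h import *
go(.403,-.334,.099,0)"
```

```text
delta cm [ 0.15 -0.43  4.13] turn z 0.007 tilt [-0.001 -0.001  1.   ] t 23.9 q6 new -0.69 tcp [ 0.4046 -0.3297  0.1403] F [-0.2 -0.1  0.1] open 0.0553 grip 0.0
```

send_rows([
  {"delta_pos": [0.1, -0.2, 0], "dr": [0, 0, 0]},
  {"delta_pos": [0.1, -0.4, 0.5], "dr": [0, 0, 0]},
  {"delta_pos": [0.1, -0.4, 1.5], "dr": [0, 0, 0]},
  {"delta_pos": [0.1, -0.4, 2.5], "dr": [0, 0, 0]},
  {"delta_pos": [0.1, -0.4, 3.4], "dr": [0, 0, 0]},
  {"delta_pos": [0.1, -0.4, 3.9], "dr": [0, 0, 0]},
  {"delta_pos": [0.1, -0.4, 4.1], "dr": [0, 0, 0]},
  {"delta_pos": [0.1, -0.4, 4.1], "dr": [0, 0, 0]},
])

```text
time: 24.6
tool_pos: [0.4029, -0.3344, 0.0986]
ee_rot: [-0.003, 1.0, 0.001, -0.001]
wrist_force: [-0.3, 0.0, 0.3]
opening: 0.0553
grasp_force: 0.0
```

```bash
python3 -c "
from h import *
go(.403,-.334,.098,0)"
```

```text
delta cm [-0.01  0.04  0.06] turn z 0.005 tilt [-0.002 -0.002  1.   ] t 24.6 q6 new -0.69 tcp [ 0.4029 -0.3344  0.0986] F [-0.3  0.   0.3] open 0.0553 grip 0.0
```

send_rows([
  {"delta_pos": [0, 0, 0], "dr": [0, 0, 0]},
  {"delta_pos": [0, 0, 0], "dr": [0, 0, 0]},
  {"delta_pos": [0, 0, 0], "dr": [0, 0, 0]},
  {"delta_pos": [0, 0, 0], "dr": [0, 0, 0]},
  {"delta_pos": [0, 0, 0], "dr": [0, 0, 0]},
  {"delta_pos": [0, 0, 0], "dr": [0, 0, 0]},
  {"delta_pos": [0, 0, 0], "dr": [0, 0, 0]},
  {"delta_pos": [0, 0, 0], "dr": [0, 0, 0]},
], fingers=-1, grip_force=40)

```text
time: 25.27
tool_pos: [0.4039, -0.3352, 0.1007]
ee_rot: [-0.003, 1.0, -0.0, 0.0]
wrist_force: [-0.0, 1.1, 5.4]
opening: 0.0293
grasp_force: 39.6
```

send_rows([
  {"delta_pos": [0, 0, 0], "dr": [0, 0, 0]},
  {"delta_pos": [0, 0, -0.5], "dr": [0, 0, 0]},
  {"delta_pos": [0, 0, -1.5], "dr": [0, 0, 0]},
  {"delta_pos": [0, 0, -3], "dr": [0, 0, 0]},
  {"delta_pos": [0, 0, -4.5], "dr": [0, 0, 0]},
  {"delta_pos": [0, 0, -6], "dr": [0, 0, 0]},
  {"delta_pos": [0, 0, -7], "dr": [0, 0, 0]},
  {"delta_pos": [0, 0, -7.5], "dr": [0, 0, 0]},
])

```text
time: 25.93
tool_pos: [0.404, -0.3356, 0.1769]
ee_rot: [-0.003, 1.0, -0.001, 0.001]
wrist_force: [0.6, 0.5, -0.8]
opening: 0.0287
grasp_force: 39.5
```

```bash
python3 - <<'E'
from h import *
from cell import get_image,observe
go(.3805,.2802,.175,np.radians(90))
d=get_image('scene');im=d['color'];p=observe()['tool_pos']
for z,r in((.175-.099,.017),(.08,.017),(.112,.012)):
    a=np.linspace(0,6.28,60);q=proj(d,np.c_[p[0]+r*np.cos(a),p[1]+r*np.sin(a),np.full(60,z)]);print(z,q.min(0).round(1),q.max(0).round(1))
hsv=cv2.cvtColor(im,cv2.COLOR_RGB2HSV).astype(int)
m=((hsv[...,0]<40)&(hsv[...,1]>25)&(hsv[...,1]<140)&(hsv[...,2]>85)).astype(np.uint8)
e=q.mean(0)+[0,8];m[np.hypot(*(np.indices(m.shape)[::-1]-e[:,None,None]))>25]=0
nn,l,st,c=cv2.connectedComponentsWithStats(m);k=1+st[1:,4].argmax();print(st[k])
for v in range(st[k,1],st[k,1]+st[k,3],2):
    u=np.where(l[v]==k)[0];print(v,u.min(),u.max(),end=' | ')
E
```

```text
delta cm [2.040e+00 6.159e+01 5.000e-02] turn z -1.566 tilt [0.002 0.002 1.   ] t 25.9 q6 new -0.94 tcp [ 0.404  -0.3356  0.1769] F [ 0.6  0.5 -0.8] open 0.0287 grip 39.5
0.07599999999999998 [297.4 276.9] [315.2 289.9]
0.08 [297.4 275.5] [315.3 288.5]
0.112 [300.6 265.4] [313.5 274.6]
[298 265  17  24 240]
265 305 308 | 267 301 307 | 269 301 307 | 271 301 307 | 273 301 306 | 275 301 306 | 277 300 307 | 279 298 314 | 281 298 314 | 283 298 314 | 285 299 313 | 287 301 312 |
```

The brass bush is held upright and centred. Carrying it to its nest.

send_rows([
  {"delta_pos": [0, 1, 0], "dr": [0, 0, -0.05]},
  {"delta_pos": [0.2, 4, 0], "dr": [0, 0, -0.14]},
  {"delta_pos": [0.3, 8, 0], "dr": [0, 0, -0.24]},
  {"delta_pos": [0.4, 12, 0], "dr": [0, 0, -0.35]},
  {"delta_pos": [0.5, 16, 0], "dr": [0, 0, -0.46]},
  {"delta_pos": [0.6, 20, 0], "dr": [0, 0, -0.57]},
  {"delta_pos": [0.8, 24, 0], "dr": [0, 0, -0.68]},
  {"delta_pos": [0.9, 28, 0], "dr": [0, 0, -0.79]},
])

```text
time: 26.65
tool_pos: [0.392, -0.0532, 0.174]
ee_rot: [-0.389, 0.921, 0.0, -0.0]
wrist_force: [1.1, 0.6, -0.5]
opening: 0.0288
grasp_force: 39.7
```

```bash
python3 -c "
from h import *
go(.3805,.2802,.175,np.radians(90))"
```

```text
delta cm [-23.11  24.06  -0.08] turn z -0.771 tilt [-0.    -0.001  1.   ] t 26.6 q6 new -0.94 tcp [ 0.392  -0.0532  0.174 ] F [ 1.1  0.6 -0.5] open 0.0288 grip 39.7
```

send_rows([
  {"delta_pos": [-2.8, 2.9, 0], "dr": [0, 0, -0.1]},
  {"delta_pos": [-5.6, 5.8, 0], "dr": [0, 0, -0.2]},
  {"delta_pos": [-8.4, 8.7, 0], "dr": [0, 0, -0.3]},
  {"delta_pos": [-11.2, 11.7, 0], "dr": [0, 0, -0.4]},
  {"delta_pos": [-14, 14.6, 0], "dr": [0, 0, -0.5]},
  {"delta_pos": [-16.8, 17.5, 0], "dr": [0, 0, -0.6]},
  {"delta_pos": [-19.6, 20.4, 0], "dr": [0, 0, -0.68]},
  {"delta_pos": [-21.6, 22.5, 0], "dr": [0, 0, -0.75]},
])

```text
time: 27.32
tool_pos: [0.3825, 0.2596, 0.1741]
ee_rot: [-0.7, 0.714, 0.001, -0.0]
wrist_force: [0.6, -0.5, 0.2]
opening: 0.0289
grasp_force: 39.6
```

```bash
python3 -c "
from h import *
go(.3805,.2802,.134,np.radians(90))"
```

```text
delta cm [-2.05  0.24  4.01] turn z -0.019 tilt [ 0.001 -0.001  1.   ] t 27.3 q6 new -0.94 tcp [0.3825 0.2596 0.1741] F [ 0.6 -0.5  0.2] open 0.0289 grip 39.6
```

send_rows([
  {"delta_pos": [-0.8, 0.1, 0.2], "dr": [0, 0, -0.02]},
  {"delta_pos": [-1.5, 0.2, 0.8], "dr": [0, 0, -0.02]},
  {"delta_pos": [-2, 0.2, 1.8], "dr": [0, 0, -0.02]},
  {"delta_pos": [-2.2, 0.2, 2.8], "dr": [0, 0, -0.02]},
  {"delta_pos": [-2.2, 0.2, 3.6], "dr": [0, 0, -0.02]},
  {"delta_pos": [-2.2, 0.2, 4], "dr": [0, 0, -0.02]},
  {"delta_pos": [-2.2, 0.2, 4], "dr": [0, 0, -0.02]},
  {"delta_pos": [-2.2, 0.2, 4], "dr": [0, 0, -0.02]},
])

```text
time: 27.98
tool_pos: [0.3821, 0.2778, 0.1343]
ee_rot: [-0.705, 0.71, 0.0, -0.001]
wrist_force: [1.0, -0.3, -0.4]
opening: 0.0287
grasp_force: 39.6
```

```bash
python3 -c "
from h import *
go(.3805,.2802,.1107,np.radians(90))"
```

```text
delta cm [-0.24  0.16  2.36] turn z -0.007 tilt [-0.001 -0.001  1.   ] t 28.0 q6 new -0.94 tcp [0.3821 0.2778 0.1343] F [ 1.  -0.3 -0.4] open 0.0287 grip 39.6
```

send_rows([
  {"delta_pos": [-0.2, 0.2, 0], "dr": [0, 0, 0]},
  {"delta_pos": [-0.2, 0.2, 0], "dr": [0, 0, 0]},
  {"delta_pos": [-0.2, 0.2, 0], "dr": [0, 0, 0]},
  {"delta_pos": [-0.2, 0.2, 0.2], "dr": [0, 0, 0]},
  {"delta_pos": [-0.2, 0.2, 0.4], "dr": [0, 0, 0]},
  {"delta_pos": [-0.2, 0.2, 0.6], "dr": [0, 0, 0]},
  {"delta_pos": [-0.2, 0.2, 0.6], "dr": [0, 0, 0]},
  {"delta_pos": [-0.2, 0.2, 0.6], "dr": [0, 0, 0]},
])

```text
time: 28.65
tool_pos: [0.38, 0.2807, 0.1286]
ee_rot: [-0.705, 0.709, 0.0, -0.0]
wrist_force: [-0.2, 1.0, -1.0]
opening: 0.0285
grasp_force: 39.6
```

```bash
python3 - <<'E'
from h import *
from cell import get_image
go(.3805,.2802,.1107,np.radians(90))
d=get_image('scene')
cv2.imwrite('pics/s8.png',cv2.resize(d['color'][90:210,140:300,::-1],(800,600),interpolation=cv2.INTER_CUBIC))
E
```

```text
delta cm [ 0.05 -0.05  1.79] turn z -0.006 tilt [-0.    -0.001  1.   ] t 28.6 q6 new -0.94 tcp [0.38   0.2807 0.1286] F [-0.2  1.  -1. ] open 0.0285 grip 39.6
```

View pics/s8.png

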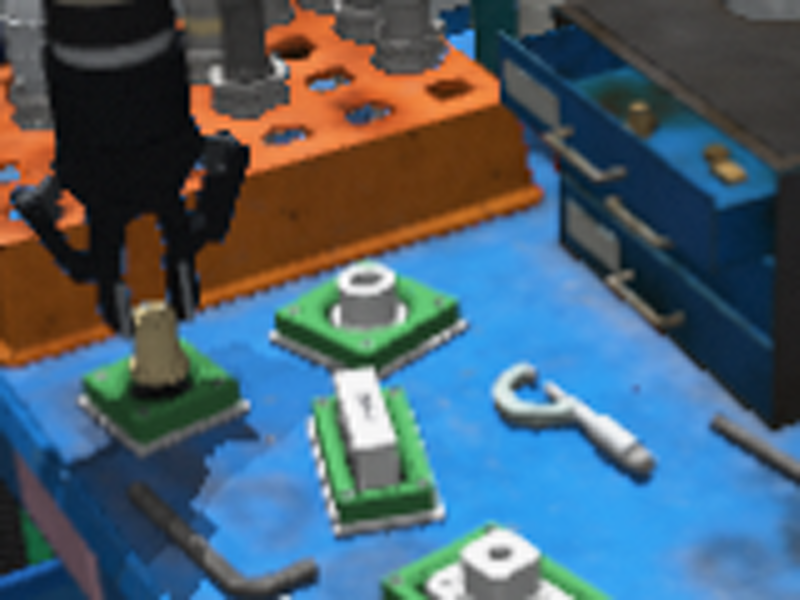

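The steel bush (368,305) and jaw block (368,430) are seated upright. The brass bush (160,350) is centred over its pocket. Lowering.

send_rows([
  {"delta_pos": [0, 0, 0.2], "dr": [0, 0, 0]},
  {"delta_pos": [0, 0, 0.5], "dr": [0, 0, 0]},
  {"delta_pos": [0, 0, 0.8], "dr": [0, 0, 0]},
  {"delta_pos": [0, 0, 1.1], "dr": [0, 0, 0]},
  {"delta_pos": [0, 0, 1.4], "dr": [0, 0, 0]},
  {"delta_pos": [0, 0, 1.6], "dr": [0, 0, 0]},
  {"delta_pos": [0, 0, 1.8], "dr": [0, 0, 0]},
  {"delta_pos": [0, 0, 1.9], "dr": [0, 0, 0]},
])

```text
time: 29.37
tool_pos: [0.3801, 0.2809, 0.1107]
ee_rot: [-0.705, 0.709, 0.0, 0.0]
wrist_force: [-3.0, -2.0, 8.6]
opening: 0.029
grasp_force: 40.7
```

Contact is at the expected floor height. Releasing and rising.

send_rows([
  {"delta_pos": [0, 0, 0], "dr": [0, 0, 0]},
  {"delta_pos": [0, 0, 0], "dr": [0, 0, 0]},
  {"delta_pos": [0, 0, 0], "dr": [0, 0, 0]},
  {"delta_pos": [0, 0, 0], "dr": [0, 0, 0]},
  {"delta_pos": [0, 0, 0], "dr": [0, 0, 0]},
  {"delta_pos": [0, 0, -0.5], "dr": [0, 0, 0]},
  {"delta_pos": [0, 0, -2], "dr": [0, 0, 0]},
  {"delta_pos": [0, 0, -4], "dr": [0, 0, 0]},
], fingers=0.3)

```text
time: 30.03
tool_pos: [0.3789, 0.2801, 0.1487]
ee_rot: [-0.705, 0.709, 0.001, -0.002]
wrist_force: [0.6, -0.2, 0.5]
opening: 0.0554
grasp_force: 0.0
```

send_rows([
  {"delta_pos": [0, 0, -2], "dr": [0, 0, 0]},
  {"delta_pos": [0, 0, -5], "dr": [0, 0, 0]},
  {"delta_pos": [0, 0, -8], "dr": [0, 0, 0]},
  {"delta_pos": [0, 0, -10], "dr": [0, 0, 0]},
  {"delta_pos": [0, 0, -11], "dr": [0, 0, 0]},
  {"delta_pos": [0, 0, -11], "dr": [0, 0, 0]},
  {"delta_pos": [0, 0, -11], "dr": [0, 0, 0]},
  {"delta_pos": [0, 0, -11], "dr": [0, 0, 0]},
])

```text
time: 30.7
tool_pos: [0.3796, 0.2805, 0.2581]
ee_rot: [-0.705, 0.709, 0.0, -0.001]
wrist_force: [0.3, -0.8, 0.5]
opening: 0.0555
grasp_force: 0.0
```

```bash
python3 - <<'E'
from h import *
from cell import get_image
d=get_image('scene')
cv2.imwrite('pics/s9.png',cv2.resize(d['color'][120:240,140:300,::-1],(800,600),interpolation=cv2.INTER_CUBIC))
E
```

```text
(no output)
```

View pics/s9.png

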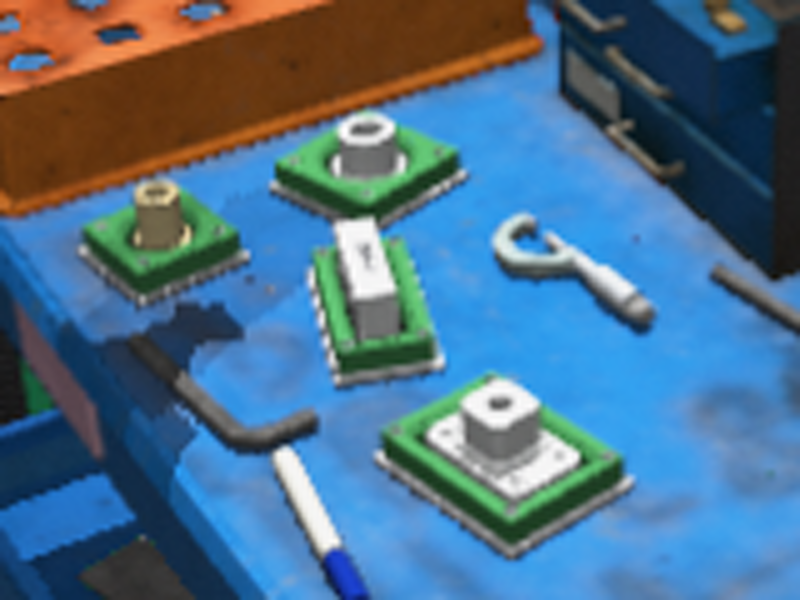

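All four parts are seated upright: brass (158,215), steel (368,145), jaw (368,280) and bracket (502,435). The micrometer lies untouched.

```bash
python3 -c "
from cell import finish_job
print(finish_job())"
```

```text
the job is handed in; nothing more can be done
None
```

The bracket, jaw block, steel bush and brass bush are each seated upright in their own nests, the micrometer was not moved, and the job was handed in at about 31 s of the 102 s allowed; no verdict came back.

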